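# Two-position timing test of stopwatches

## Task

Switch the tester on and test the stopwatches on the mat one at a time, in the order yellow, black, silver (one may be missing): lay each flat in the middle of the test plate with its crown pointing squarely at the red pickup, let go and leave it still for three seconds, then turn it so that the crown points squarely at the blue pickup and again let go for three seconds. Put each tested stopwatch flat in the middle of a compartment of its own in the red tray, dial up, crown pointing to the tray's black-edged end; leave the tester on and the loupe, screwdriver and blower alone.

Things in the scene. Friction and masses are not known exactly. Their poses are not given: they have to be found in the camera images.
- yellow: Stopwatch, yellow plastic case, small white dial, about 120 g: flat round puck, diameter 58 mm, 24 mm thick; its crown, a 13 mm thick knob, stands out of the rim. Origin: centre of the underside; z up out of the dial, x towards the crown. Starts dial up on the 3 mm thick green mat, crown any way round. May be absent.
- yellow_crown (a point): Outer end of the crown of the yellow stopwatch, 46 mm from the case axis, 12 mm above its underside.
- black: Stopwatch, black plastic case, small white dial, about 120 g: flat round puck, diameter 58 mm, 24 mm thick; its crown, a 13 mm thick knob, stands out of the rim. Origin: centre of the underside; z up out of the dial, x towards the crown. Starts dial up on the 3 mm thick green mat, crown any way round. May be absent.
- black_crown (a point): Outer end of the crown of the black stopwatch, 46 mm from the case axis, 12 mm above its underside.
- silver: Stopwatch, bright steel case, small white dial, about 120 g: flat round puck, diameter 58 mm, 24 mm thick; its crown, a 13 mm thick knob, stands out of the rim. Origin: centre of the underside; z up out of the dial, x towards the crown. Starts dial up on the 3 mm thick green mat, crown any way round. May be absent.
- silver_crown (a point): Outer end of the crown of the silver stopwatch, 46 mm from the case axis, 12 mm above its underside.
- tester: Fixed timing tester. Origin on the table under the middle of its square aluminium test plate (150 x 150 mm, top 16 mm above the table; a flush grey disc of 80 mm with black rim marks the middle). x points from the plate to the white cabinet, which begins 115 mm from the plate centre (200 x 280 mm, 75 mm high; its tilted screen further back rises to 170 mm).
- plate_centre (a point): Middle of the top face of the test plate, where a stopwatch's underside rests.
- pickup_red: Sound pickup: fixed grey block with a red top, 24 x 30 mm, 38 mm high above the table, standing at the -x side of the plate (towards the robot). A red line on the plate leads to it. Origin at its middle at table height, 90 mm from the plate centre; its x axis points from the plate centre outwards through the block.
- pickup_blue: Sound pickup: fixed grey block with a blue top, 24 x 30 mm, 38 mm high above the table, standing at the -y side of the plate (the robot's right). A blue line on the plate leads to it. Origin at its middle at table height, 90 mm from the plate centre; its x axis points from the plate centre outwards through the block.
- switch (a joint): Power switch lever of the tester: 0 rad is off (leaning against the x of switch_base), 1.0 rad is fully on (leaning along it). Stays where it is left; turns with light friction.
- switch_base: Fixed grey block that carries the power switch lever; origin on the table under its middle (70 x 50 mm, 25 mm high); its x axis is the direction in which the lever is pushed to switch on.
- switch_tip (a point): Centre of the orange ball (26 mm in diameter) on the upper end of the switch lever, 60 mm from the pivot and about 75 mm above the table; it travels about 58 mm along the x of switch_base from off to on.
- tray: Fixed red tray with grey floor, three compartments in a row along its x axis, each about 103 mm (x) by 122 mm (y) inside; floor 4 mm above the table, walls and dividers 4 mm thick with tops 14 mm above the table. The black-edged end is at -x (a flat black ledge 30 mm wide, 14 mm high, 162 to 192 mm from the origin). Origin on the table under the middle.
- slot1 (a point): Centre of the floor of the tray compartment nearest the black end, at -107 mm along the tray's x.
- slot2 (a point): Centre of the floor of the tray compartment in the middle, at 0 mm along the tray's x.
- slot3 (a point): Centre of the floor of the tray compartment farthest from the black end, at 107 mm along the tray's x.
- loupe: Bystander: small black eye loupe standing on the table, 42 mm across, 32 mm high; leave alone. Origin under its centre.
- screwdriver: Bystander: screwdriver lying on the table along the right edge of the mat, about 200 mm long; leave alone.
- blower: Bystander: orange rubber dust blower standing on the table to the left of the tray, 56 mm across, 80 mm high; leave alone. Origin under its centre.

How it is judged:
By the outcome, as a careful person would: the job done as asked, in the order asked, and still so for the second after the job is handed in, with the robot touching nothing.
Of yellow, black, silver only 2 to 3 are there at a start; the rules pass over those that are not, and their reading is None.
At some moment in a run one of yellow, black, silver may be knocked a few centimetres aside while the robot is not near it.
Once in a run the grip may slacken for a moment while it holds something.
It also fails if it takes over 210 s, if anything falls off the work surface, if the arm or the gripper's body presses on something with over 40 N, if the wrist force passes 120 N, or if a joint passes its speed limit or range.

## Robot

A 7-joint arm with a two-finger parallel gripper is mounted at the origin on the work surface. World frame = base frame: x ahead of the robot, y to its left, z up, the work surface at z = 0. Lengths are in m, angles in rad, forces in N, time in s.
With the tool pointing down it reaches from about 0.425 to 0.925 m from the base axis. Payload 6.8 kg.
Tool frame: the origin (TCP) lies midway between the tips of the shut fingers; the grasp point (between the pads) lies 19 mm behind it (bot.hold_point_z is the distance from the TCP to the grasp point, in m); z points along the fingers, y is the line along which they close (so a half turn about z gives the same grasp; the last joint's range is limited). The gripper opens to 85 mm and grips with 20 to 120 N. Pads are 22 mm wide; open, the fingers measure 114 mm over their backs; the gripper's body (76 mm by 85 mm) begins 54 mm behind the grasp point. The pads swing forward as they close: fully open they stand 13 mm farther back than shut.
Start: joints at [-1.412, 0.477, 0.022, 1.555, -0.011, 1.109, -0.083], TCP at [0.178, 0.651, 0.231] pointing down, gripper open.
Joint ranges: [-2.96, 2.96], [-0.34, 2.1], [-1.41, 1.46], [0.24, 2.44], [-1.37, 4.51], [0.17, 1.92], [-2.96, 2.96]. Speed limits (rad/s): [2.39, 2.39, 3.14, 3.14, 3.14, 3.14, 3.14].

## Interface

Orientations are given as a unit quaternion [w, x, y, z].
In Python, from station import bot gives the robot as it stands. The module is installed in compiled form; this text tells all that it offers.
- The arm moves only by the tool step_arm, never from a script. Its argument "increments" is a list that holds one entry, the list of rows, each a list of 7 numbers: the opening, from -1 (shut) to 1 (fully open), then the shift along the tool's x, y, z in mm, then the turn, a rotation vector about the tool's x, y, z in degrees. In form: [[[grip, x, y, z, ax, ay, az], ...]]. A call has 1 to 10 rows; each row is the pose to reach, as a shift and turn from the pose commanded when the call began, along the tool's axes at that moment; what a row does not reach only later rows make up. A row lasts 1/12 s, in which the tool goes at most 41.7 mm and 7.16 degrees, less where a joint would pass 70% of its speed; a pose out of reach is approached as far as the arm can. A call with a gripper value outside its range is refused whole. The fingers move at their own pace and stop on an object; "force" is the grip in N (left out, the last holds). Time passes only in rows, so rows that repeat a pose let the fingers close. It gives the time, the measured TCP pose, the force, the opening and the grip force at its end, in the units of the state.
- bot.get_obs(): the state, without advancing time (a new reading comes with each control period).
- bot.read_camera(name): name is "side" or "top"; returns a dict with "image" (420x560x3 uint8, red, green, blue), "camera_matrix" (3x3 intrinsics, pixels), "R" (3x3) and "t" (3): a world point X has camera coordinates R X + t. Camera axes: x right, y down, z forward; pixel columns grow to the right and rows downward; lengths in m; the calibration is good to about 2 mm. A picture is of the moment at which its call begins. There is no depth.
- bot.hand_in(): hands the job in; it is judged then, once.
The state is a dict: "t": time; "q": joint angles; "joint_vel": joint speeds; "joint_torque": joint torques, N m; "eef_pos": TCP position; "tool_rot": TCP orientation; "contact_force": force on the tool from outside, world axes, zero at the start; "torque": the same for the moment, N m; "gripper_width": opening from 0.0 (shut) to 1.0 (fully open); "grasp_force": force on a finger pad.
Only numpy, scipy, OpenCV 4.12 (cv2) and the standard library are available. Lean on these libraries where they do the work, as an engineer would, in place of code of your own. Each camera call takes 0.05 s, during which the arm holds its last target. There are 200 camera calls.

## Working session

There is one attempt and no reset: what is moved stays moved. The work goes in short steps, Python scripts to look and compute and a tool call to move; the robot and the scene stay as the last step left them, time stands still between calls to the robot, and variables do not carry over. Pictures are saved under pics/ and viewed, at most 14 in all, crops included, and the job is handed in when it is done.

Besides the shell and the picture viewer there is one more tool, called as a command line: name --argument value ..., lists and objects as JSON in quotes. step_arm: Moves the arm, as the interface text tells. Its arguments: {"type":"object","properties":{"increments":{"type":"array"},"force":{"type":"number"}},"required":["increments"]}

```bash
mkdir -p pics
cat > h.py <<'E'
import numpy as np, cv2
from station import bot
from scipy.spatial.transform import Rotation as Ro
def snap(name,fn=None):
    c=bot.read_camera(name)
    if fn: cv2.imwrite('pics/'+fn,c['image'][:,:,::-1])
    return c
def ray(c,u,v,z):
    K=np.array(c['camera_matrix']);R=np.array(c['R']);t=np.array(c['t'])
    d=R.T@np.linalg.inv(K)@[u,v,1]; o=-R.T@t
    return o+d*(z-o[2])/d[2]
def proj(c,X):
    p=np.array(c['camera_matrix'])@(np.array(c['R'])@np.array(X)+np.array(c['t'])); return p[:2]/p[2]
def st():
    o=bot.get_obs(); q=o['tool_rot']; r=Ro.from_quat([q[1],q[2],q[3],q[0]])
    return o,np.array(o['eef_pos']),r
E
python3 - <<'E'
from h import *
a=snap('top','t0.png');b=snap('side','s0.png')
im=cv2.imread('pics/t0.png');cv2.imwrite('pics/t0b.png',cv2.resize(im,(800,600)))
for c in(a,b): print(-np.array(c['R']).T@c['t'],np.array(c['R']).round(2).tolist(),c['camera_matrix'])
o,p,r=st();print(o);print(r.as_matrix().round(3))
E
```

```text
[ 0.43890169 -0.01673801  1.20921019] [[-0.0, -1.0, -0.0], [-1.0, 0.0, -0.05], [0.05, 0.0, -1.0]] [[427.46071191   0.         278.79054435]
 [  0.         427.46071191 203.73070097]
 [  0.           0.           1.        ]]
[0.26564451 1.38063148 1.11112032] [[-0.99, -0.17, -0.01], [-0.09, 0.58, -0.81], [0.14, -0.8, -0.58]] [[532.66894989   0.         280.3201537 ]
 [  0.         532.66894989 218.62084596]
 [  0.           0.           1.        ]]
{'t': 0.1, 'q': array([-1.41209044,  0.47772531,  0.02233384,  1.55636095, -0.01150163,
        1.10929257, -0.08311802]), 'joint_vel': array([ 0.0005727 , -0.00224538,  0.00061286, -0.00497551,  0.00247071,
        0.00107485,  0.00099684]), 'joint_torque': array([ 4.01421436e-03, -5.97758174e+01,  1.61350630e+00, -2.81955510e+01,
        1.28796342e-02,  4.92248786e-03,  1.80500956e-05]), 'eef_pos': array([0.17782837, 0.65059665, 0.23041395]), 'tool_rot': array([-5.27913124e-05,  1.33003102e-01,  9.91115275e-01, -8.27405371e-04]), 'contact_force': array([ 0.08366702,  0.63480133, -0.51425866]), 'torque': array([0.00690598, 0.00604184, 0.0373272 ]), 'grasp_force': 0.0, 'gripper_width': 1.0004125247115112}
[[-0.965  0.264 -0.   ]
 [ 0.264  0.965 -0.002]
 [-0.    -0.002 -1.   ]]
```

View pics/t0b.png

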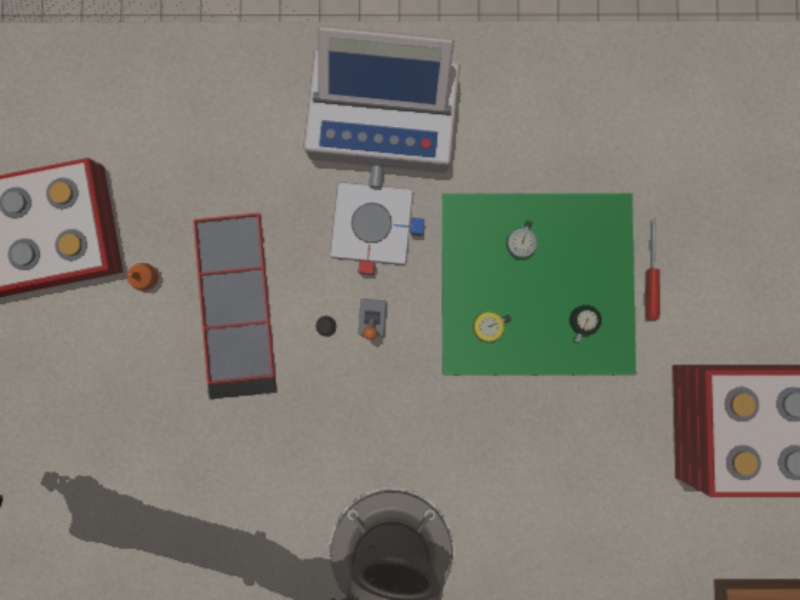

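View pics/s0.png

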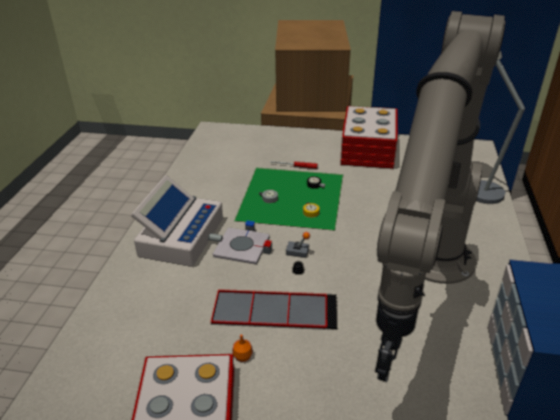

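The top view shows all three watches on the mat: silver at (521,242), yellow at (489,326) and black at (585,320). The tester plate is at (371,222), the red pickup at (367,267), the blue pickup at (417,226), the switch at (371,318), and the tray spans (195–275, 215–395) with its black end at the bottom. I'll enlarge for measurement.

Run:
```python
from h import *
im=cv2.imread('pics/t0.png')
a=cv2.resize(im[125:270,230:320],None,fx=4,fy=4,interpolation=cv2.INTER_CUBIC)
b=cv2.resize(im[145:255,335:435],None,fx=4,fy=4,interpolation=cv2.INTER_CUBIC)
o=np.zeros((580,780,3),np.uint8);o[:580,:360]=a;o[:440,370:770]=b
cv2.imwrite('pics/c1.png',o)
cv2.imwrite('pics/c2.png',cv2.resize(im[145:285,125:205],None,fx=4,fy=4,interpolation=cv2.INTER_CUBIC))
```

```text
(no output)
```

View pics/c1.png

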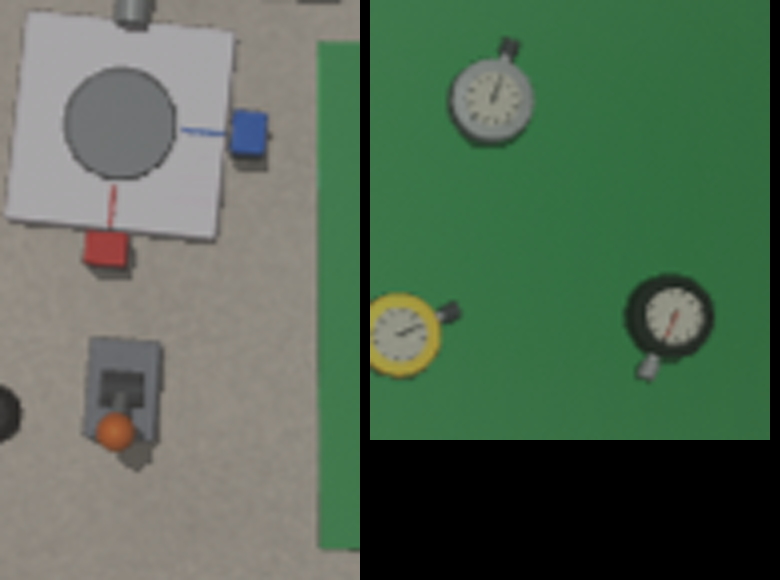

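View pics/c2.png

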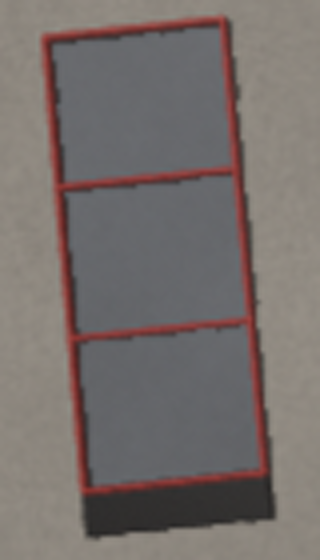

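```bash
cat >> h.py <<'E'
T=lambda u,v:(230+(u-1.5)/4,125+(v-1.5)/4)
W=lambda u,v:(335+(u-371.5)/4,145+(v-1.5)/4)
Y=lambda u,v:(125+(u-1.5)/4,145+(v-1.5)/4)
E
python3 - <<'E'
from h import *
c=snap('top');s=snap('side')
f=lambda M,u,v,z:(ray(c,*M(u,v),z)*1000).round(1)
print('hp',bot.hold_point_z)
print('disc',f(T,120,123,.016))
pc=np.array([f(T,*p,.016) for p in((30,12),(233,33),(215,241),(7,218))]);print('plate',pc.mean(0),pc.tolist(), 'sides',np.linalg.norm(pc-np.roll(pc,-1,0),axis=1))
print('red',f(T,107,248,.038),'blue',f(T,250,131,.038),'ball',f(T,115,432,.075))
print('swbase',[f(T,*p,.025).tolist() for p in((90,338),(161,341),(157,440),(83,437))])
for n,a,b in(('silver',(491,102),(510,46)),('yellow',(400,335),(453,311)),('black',(670,316),(646,374))):
    A=f(W,*a,.027);B=f(W,*b,.017);print(n,A,B,np.hypot(*(B-A)[:2]),np.degrees(np.arctan2(*(B-A)[1::-1])))
ty=np.array([f(Y,*p,.014) for p in((44,37),(228,18),(267,471),(84,491))]);print('tray corners',ty.tolist(),ty.mean(0))
print('lens',np.linalg.norm(ty-np.roll(ty,-1,0),axis=1))
print('led',[f(Y,*p,.014).tolist() for p in((88,537),(274,516))])
# HSV yellow centroid
im=c['image'];h=cv2.cvtColor(im,cv2.COLOR_RGB2HSV)
def cen(m):
    n,l,stt,ce=cv2.connectedComponentsWithStats(m.astype(np.uint8));i=1+np.argmax(stt[1:,4]);return ce[i],stt[i]
m=(h[...,0]>20)&(h[...,0]<32)&(h[...,1]>130);m[:,:300]=0
k=cen(m);print(k,ray(c,*k[0],.027))
for nm,M in(('side',s),): print(proj(s,[.5,.05,.016]))
E
```

```text
hp 0.0187
disc [639.3  40.6  16. ]
plate [637.45   39.775  16.   ] [[718.4, 104.2, 16.0], [703.1, -39.0, 16.0], [555.9, -26.0, 16.0], [572.4, 119.9, 16.0]] sides [144.01503394 147.77293392 146.8300378  146.84171751]
red [549.1  48.5  38. ] blue [629.9 -50.1  38. ] ball [423.3  41.   75. ]
swbase [[487.7, 60.9, 25.0], [485.5, 11.7, 25.0], [417.1, 14.5, 25.0], [419.2, 65.7, 25.0]]
silver [ 595.5 -252.5   27. ] [ 636.3 -268.3   17. ] 43.75248564367511 -21.169138774357457
yellow [ 434.  -187.7   27. ] [ 450.5 -226.2   17. ] 41.8867520822515 -66.80140948635182
black [ 446.7 -374.1   27. ] [ 406.6 -359.7   17. ] 42.60715902286842 160.24667279369388
tray corners [[644.8, 390.6, 14.0], [658.0, 260.9, 14.0], [340.2, 230.4, 14.0], [326.6, 357.6, 14.0]] [492.4   309.875  14.   ]
lens [130.36997354 319.26022302 127.92497801 319.90661137]
led [[294.9, 354.3, 14.0], [309.2, 225.3, 14.0]]
(array([341.39263804, 228.3803681 ]), array([332, 219,  20,  20, 163], dtype=int32)) [ 0.43395767 -0.18570296  0.027     ]
[282.31802271 249.48057994]
```

```bash
cat > go.py <<'E'
import sys
from h import *
# usage: go.py x y z psi [more...] chained targets in mm/deg ; prints tool shift & turn
o,p,r=st(); M=r.as_matrix(); psi=np.degrees(np.arctan2(M[1,0],M[0,0]))
print('now',(p*1000).round(1),'psi %.1f tilt %.2f'%(psi,np.degrees(np.arccos(-M[2,2]))),'t %.1f w %.3f gf %.1f'%(o['t'],o['gripper_width'],o['grasp_force']),'F',np.round(o['contact_force'],1),'q7 %.2f'%o['q'][6])
a=list(map(float,sys.argv[1:]))
for i in range(0,len(a),4):
    t=a[i:i+4]; d=M.T@(np.array(t[:3])/1000-p)*1000
    print(t,'shift',d.round(1),'turn z %.1f'%(-(t[3]-psi)))
    p=np.array(t[:3])/1000; psi=t[3]; y=np.radians(psi)
    M=np.array([[np.cos(y),np.sin(y),0],[np.sin(y),-np.cos(y),0],[0,0,-1]])
E
python3 go.py 430 41 200 87 430 41 52 87 500 38 52 87
```

```text
now [177.9 650.8 230.7] psi 164.7 tilt 0.06 t 0.2 w 0.997 gf 0.0 F [-0.3  0.1  0.2] q7 -0.08
[430.0, 41.0, 200.0, 87.0] shift [-404.  -521.7   31.3] turn z 77.7
[430.0, 41.0, 52.0, 87.0] shift [  0.   0. 148.] turn z -0.0
[500.0, 38.0, 52.0, 87.0] shift [ 0.7 70.1  0. ] turn z -0.0
```

step_arm --increments '[[[0.2, -230, -290, 15, 0, 0, 45], [0.2, -230, -290, 15, 0, 0, 45], [0.2, -230, -290, 15, 0, 0, 45], [0.2, -230, -290, 15, 0, 0, 45], [0.2, -230, -290, 15, 0, 0, 45], [0.2, -230, -290, 15, 0, 0, 45], [0.2, -230, -290, 15, 0, 0, 45], [0.2, -230, -290, 15, 0, 0, 45], [0.2, -230, -290, 15, 0, 0, 45], [0.2, -230, -290, 15, 0, 0, 45]]]'

```text
t: 1.03
eef_pos: [0.3258, 0.3033, 0.2159]
tool_rot: [0.0, 0.506, 0.862, -0.001]
contact_force: [0.2, -0.4, -0.5]
gripper_width: 0.601
grasp_force: 0.0
```

```bash
python3 go.py 430 41 200 87 430 41 52 87 500 38 52 87
```

```text
now [325.8 303.3 215.9] psi 119.2 tilt 0.17 t 1.0 w 0.601 gf 0.0 F [ 0.2 -0.4 -0.5] q7 -0.34
[430.0, 41.0, 200.0, 87.0] shift [-279.7  -36.8   16.5] turn z 32.2
[430.0, 41.0, 52.0, 87.0] shift [  0.   0. 148.] turn z -0.0
[500.0, 38.0, 52.0, 87.0] shift [ 0.7 70.1  0. ] turn z -0.0
```

step_arm --increments '[[[0.2, -280, -37, 16, 0, 0, 32], [0.2, -280, -37, 16, 0, 0, 32], [0.2, -280, -37, 16, 0, 0, 32], [0.2, -280, -37, 16, 0, 0, 32], [0.2, -280, -37, 16, 0, 0, 32], [0.2, -280, -37, 16, 0, 0, 32], [0.2, -280, -37, 16, 0, 0, 32], [0.2, -280, -37, 16, 0, 0, 32], [0.2, -280, -37, 16, 0, 0, 32], [0.2, -280, -37, 16, 0, 0, 32]]]'

```text
t: 1.87
eef_pos: [0.4298, 0.0498, 0.2002]
tool_rot: [-0.0, 0.721, 0.693, -0.0]
contact_force: [0.0, 0.4, 1.0]
gripper_width: 0.602
grasp_force: 0.0
```

```bash
python3 go.py 430 41 52 87 500 38 52 87
python3 - <<'E'
from h import *
c=snap('top')
im=c['image'].astype(int);m=(im[...,0]>150)&(im[...,1]<110)&(im[...,2]<70)
ys,xs=np.nonzero(m[200:260,230:290]);print(len(xs),xs.mean()+230,ys.mean()+200,ray(c,xs.mean()+230,ys.mean()+200,.075))
E
```

```text
now [429.8  49.8 200.2] psi 87.7 tilt 0.02 t 1.9 w 0.602 gf 0.0 F [0.  0.4 1. ] q7 -0.20
[430.0, 41.0, 52.0, 87.0] shift [ -8.9   0.6 148.2] turn z 0.7
[500.0, 38.0, 52.0, 87.0] shift [ 0.7 70.1  0. ] turn z -0.0
0 nan nan [nan nan nan]<stdin>:4: RuntimeWarning: Mean of empty slice.
  ret = ret.dtype.type(ret / rcount)
```

step_arm --increments '[[[0.2, 0, 0, 90, 0, 0, 0], [0.2, 0, 0, 90, 0, 0, 0], [0.2, 0, 0, 90, 0, 0, 0], [0.2, 0, 0, 90, 0, 0, 0], [0.2, 0, 0, 90, 0, 0, 0]]]'

```text
t: 2.33
eef_pos: [0.4302, 0.0499, 0.1111]
tool_rot: [-0.0, 0.721, 0.693, -0.0]
contact_force: [0.0, -0.0, 0.4]
gripper_width: 0.601
grasp_force: 0.0
```

```bash
python3 go.py 430 41 52 87 500 38 52 87
```

```text
now [430.2  49.9 111.1] psi 87.8 tilt 0.02 t 2.3 w 0.601 gf 0.0 F [ 0.  -0.   0.4] q7 -0.04
[430.0, 41.0, 52.0, 87.0] shift [-8.9  0.1 59.1] turn z 0.8
[500.0, 38.0, 52.0, 87.0] shift [ 0.7 70.1  0. ] turn z -0.0
```

step_arm --increments '[[[0.2, -9, 0, 0, 0, 0, 0.8], [0.2, -9, 0, 59, 0, 0, 0.8], [0.2, -9, 0, 59, 0, 0, 0.8], [0.2, -9, 0, 59, 0, 0, 0.8], [0.2, -9, 15, 59, 0, 0, 0.8], [0.2, -9, 30, 59, 0, 0, 0.8], [0.2, -9, 45, 59, 0, 0, 0.8], [0.2, -8, 57, 59, 0, 0, 0.8], [0.2, -8, 64, 59, 0, 0, 0.8], [0.2, -8, 64, 59, 0, 0, 0.8]]]'

```text
t: 3.17
eef_pos: [0.4926, 0.0387, 0.0531]
tool_rot: [-0.002, 0.726, 0.688, -0.001]
contact_force: [-6.8, 0.9, 8.3]
gripper_width: 0.6
grasp_force: 5.0
```

```bash
python3 go.py 500 38 52 87
```

```text
now [492.6  38.7  53.1] psi 86.9 tilt 0.22 t 3.2 w 0.600 gf 5.0 F [-6.8  0.9  8.3] q7 0.12
[500.0, 38.0, 52.0, 87.0] shift [-0.3  7.4  1.1] turn z -0.1
```

step_arm --increments '[[[0.2, 0, 2, 0, 0, 0, 0], [0.2, 0, 4, 0, 0, 0, 0], [0.2, 0, 6, 0, 0, 0, 0], [0.2, 0, 6, 0, 0, 0, 0]]]'

```text
t: 3.5
eef_pos: [0.4933, 0.0387, 0.0525]
tool_rot: [-0.005, 0.726, 0.688, -0.004]
contact_force: [-17.5, 0.5, 18.1]
gripper_width: 0.6
grasp_force: 12.0
```

```bash
python3 go.py
```

```text
now [493.3  38.7  52.5] psi 86.9 tilt 0.73 t 3.5 w 0.600 gf 12.0 F [-17.5   0.5  18.1] q7 0.12
```

step_arm --increments '[[[0.2, 0, -14, 0, 0, 0, 0], [0.2, 0, -14, -30, 0, 0, 0], [0.2, 0, -14, -70, 0, 0, 0], [0.2, 0, -14, -110, 0, 0, 0], [0.2, 0, -14, -120, 0, 0, 0], [0.2, 0, -14, -120, 0, 0, 0]]]'

```text
t: 4.0
eef_pos: [0.4886, 0.0393, 0.1765]
tool_rot: [0.002, 0.726, 0.688, 0.005]
contact_force: [0.5, 0.4, -0.1]
gripper_width: 0.602
grasp_force: 0.0
```

```bash
python3 go.py 434 -186.5 100 113.2
python3 - <<'E'
from h import *
c=snap('top','t1.png')
im=cv2.imread('pics/t1.png')
h=cv2.cvtColor(c['image'],cv2.COLOR_RGB2HSV)
m=(h[...,0]>20)&(h[...,0]<32)&(h[...,1]>130);m[:,:300]=0
ys,xs=np.nonzero(m);print(len(xs),xs.mean(),ys.mean(),ray(c,xs.mean(),ys.mean(),.027))
cv2.imwrite('pics/c3.png',cv2.resize(im[205:260,320:420],None,fx=8,fy=8,interpolation=cv2.INTER_CUBIC))
E
```

```text
now [488.6  39.3 176.5] psi 86.9 tilt 0.56 t 4.0 w 0.602 gf 0.0 F [ 0.5  0.4 -0.1] q7 -0.04
[434.0, -186.5, 100.0, 113.2] shift [-228.7  -42.9   75.1] turn z -26.3
164 341.3048780487805 228.39634146341464 [ 0.43391409 -0.18546045  0.027     ]
```

View pics/c3.png

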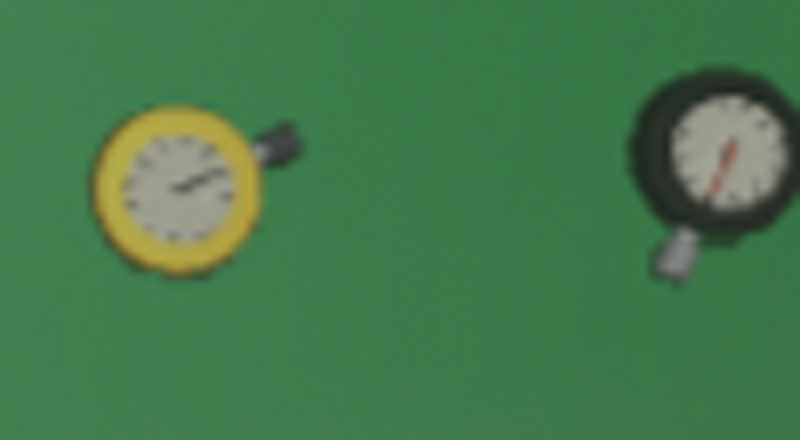

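The switch is at its stop. Yellow is undisturbed: dial centre at crop (179,188), crown knob at (281,144). The black dial is at (732,152) with its crown at (676,256).

```bash
python3 - <<'E'
s=open('go.py').read()
s=s.replace("print(t,'shift',d.round(1),'turn z %.1f'%(-(t[3]-psi)))\n    p=","y=np.radians(t[3]);N=np.array([[np.cos(y),np.sin(y),0],[np.sin(y),-np.cos(y),0],[0,0,-1]])\n    print(t,'shift',d.round(1),'turn',np.degrees(Ro.from_matrix(M.T@N).as_rotvec()).round(1))\n    p=")
open('go.py','w').write(s)
E
cat >> h.py <<'E'
def pose(c,d,k,zu,f=8,o=(0,0),zk=.0185,kr=39.):
    "d dial centre px, k crown knob centre px in crop of scale f, origin o; zu underside height"
    g=lambda p:(o[0]+(p[0]-(f-1)/2)/f,o[1]+(p[1]-(f-1)/2)/f)
    A=ray(c,*g(d),zu+.024)*1000;B=ray(c,*g(k),zu+zk)*1000;D=(B-A)[:2]
    print('centre',A[:2].round(1),'crown dist %.1f ang %.1f'%(np.hypot(*D),np.degrees(np.arctan2(D[1],D[0]))))
E
python3 - <<'E'
from h import *
c=snap('top')
pose(c,(179,189),(281,144),.003,o=(320,205))
pose(c,(732,152),(676,256),.003,o=(320,205))
E
python3 go.py 434 -187 100 112.5 434 -187 -1 112.5
```

```text
centre [ 434.5 -187.2] crown dist 39.5 ang -66.9
centre [ 446.9 -378. ] crown dist 40.3 ang 152.9
now [486.   39.3 172.6] psi 86.9 tilt 0.17 t 4.1 w 0.602 gf 0.0 F [-0.8  0.2 -0.1] q7 -0.04
[434.0, -187.0, 100.0, 112.5] shift [-228.9  -39.9   72.1] turn [  0.2  -0.1 -25.6]
[434.0, -187.0, -1.0, 112.5] shift [  0.   0. 101.] turn [0. 0. 0.]
```

step_arm --increments '[[[1, -229, -40, 40, 0, 0, -26], [1, -229, -40, 40, 0, 0, -26], [1, -229, -40, 40, 0, 0, -26], [1, -229, -40, 40, 0, 0, -26], [1, -229, -40, 70, 0, 0, -26], [1, -229, -40, 70, 0, 0, -26], [1, -229, -40, 70, 0, 0, -26], [1, -229, -40, 70, 0, 0, -26], [1, -229, -40, 70, 0, 0, -26], [1, -229, -40, 70, 0, 0, -26]]]'

```text
t: 4.93
eef_pos: [0.4333, -0.1865, 0.101]
tool_rot: [-0.001, 0.552, 0.834, -0.0]
contact_force: [-0.4, 1.0, 0.6]
gripper_width: 0.998
grasp_force: 0.0
```

```bash
python3 go.py 434.3 -187.2 -2 113
```

```text
now [ 433.3 -186.5  101. ] psi 113.0 tilt 0.07 t 4.9 w 0.998 gf 0.0 F [-0.4  1.   0.6] q7 0.98
[434.3, -187.2, -2.0, 113.0] shift [ -1.2   0.7 102.9] turn [-0.  -0.1 -0. ]
```

step_arm --increments '[[[1, -1, 1, 40, 0, 0, 0], [1, -1, 1, 75, 0, 0, 0], [1, -1, 1, 95, 0, 0, 0], [1, -1, 1, 102, 0, 0, 0], [1, -1, 1, 102, 0, 0, 0], [0, -1, 1, 102, 0, 0, 0], [0, -1, 1, 102, 0, 0, 0], [0, -1, 1, 102, 0, 0, 0], [0, -1, 1, 102, 0, 0, 0], [0, -1, 1, 102, 0, 0, 0]]]' --force 50

```text
t: 5.77
eef_pos: [0.4359, -0.188, 0.0011]
tool_rot: [0.001, 0.552, 0.834, 0.001]
contact_force: [-1.4, 1.6, 7.6]
gripper_width: 0.663
grasp_force: 51.7
```

```bash
python3 go.py 434 -187 100 113
```

```text
now [ 435.9 -188.     1.1] psi 112.9 tilt 0.17 t 5.8 w 0.663 gf 51.7 F [-1.4  1.6  7.6] q7 1.12
[434.0, -187.0, 100.0, 113.0] shift [  1.5  -1.1 -98.9] turn [ 0.2  0.1 -0.1]
```

step_arm --increments '[[[0, 0, 0, -40, 0, 0, 0], [0, 0, 0, -70, 0, 0, 0], [0, 0, 0, -80, 0, 0, 0], [0, 0, 0, -80, 0, 0, 0]]]'

```text
t: 6.1
eef_pos: [0.437, -0.1884, 0.0823]
tool_rot: [0.003, 0.552, 0.834, 0.002]
contact_force: [-0.5, 0.3, -1.7]
gripper_width: 0.661
grasp_force: 54.4
```

```bash
python3 go.py 540 -73 81 54 638.5 40.3 60 -5.7
```

```text
now [ 437.  -188.4   82.3] psi 112.9 tilt 0.39 t 6.1 w 0.661 gf 54.4 F [-0.5  0.3 -1.7] q7 1.02
[540.0, -73.0, 81.0, 54.0] shift [ 66.2 139.8   1.9] turn [ 0.4  0.  58.9]
[638.5, 40.3, 60.0, -5.7] shift [149.6  13.1  21. ] turn [ 0.   0.  59.7]
```

step_arm --increments '[[[0, 66, 140, 0, 0, 0, 59], [0, 66, 140, 0, 0, 0, 59], [0, 66, 140, 0, 0, 0, 59], [0, 66, 140, 0, 0, 0, 59], [0, 66, 140, 0, 0, 0, 59], [0, 66, 140, 0, 0, 0, 59], [0, 66, 140, 0, 0, 0, 59], [0, 66, 140, 0, 0, 0, 59], [0, 66, 140, 0, 0, 0, 59], [0, 66, 140, 0, 0, 0, 59]]]'

```text
t: 6.93
eef_pos: [0.5374, -0.0723, 0.0784]
tool_rot: [-0.0, 0.891, 0.454, -0.001]
contact_force: [0.3, -0.5, -0.3]
gripper_width: 0.661
grasp_force: 54.4
```

```bash
python3 go.py 638.5 40.3 70 -5.7
```

```text
now [537.4 -72.3  78.4] psi 54.0 tilt 0.08 t 6.9 w 0.661 gf 54.4 F [ 0.3 -0.5 -0.3] q7 -0.04
[638.5, 40.3, 70.0, -5.7] shift [150.6  15.7   8.2] turn [-0.   0.1 59.7]
```

step_arm --increments '[[[0, 151, 16, 8, 0, 0, 60], [0, 151, 16, 8, 0, 0, 60], [0, 151, 16, 8, 0, 0, 60], [0, 151, 16, 8, 0, 0, 60], [0, 151, 16, 8, 0, 0, 60], [0, 151, 16, 8, 0, 0, 60], [0, 151, 16, 8, 0, 0, 60], [0, 151, 16, 8, 0, 0, 60], [0, 151, 16, 8, 0, 0, 60], [0, 151, 16, 8, 0, 0, 60]]]'

```text
t: 7.77
eef_pos: [0.6393, 0.04, 0.0703]
tool_rot: [0.0, 0.999, -0.052, -0.001]
contact_force: [0.6, 0.2, -1.2]
gripper_width: 0.659
grasp_force: 54.4
```

```bash
python3 go.py 638.5 40.3 15 -5.7
python3 - <<'E'
from h import *
s=snap('side','s1.png');u,v=proj(s,[.6385,.0403,.03]).astype(int);print(u,v)
im=cv2.imread('pics/s1.png');a=cv2.resize(im[v-40:v+40,u-50:u+50],None,fx=5,fy=5,interpolation=cv2.INTER_CUBIC)
cv2.imwrite('pics/c4.png',a)
E
```

```text
now [639.3  40.   70.3] psi -6.0 tilt 0.08 t 7.8 w 0.659 gf 54.4 F [ 0.6  0.2 -1.2] q7 -1.11
[638.5, 40.3, 15.0, -5.7] shift [-0.8 -0.2 55.3] turn [ 0.   0.1 -0.3]
241 240
```

View pics/c4.png

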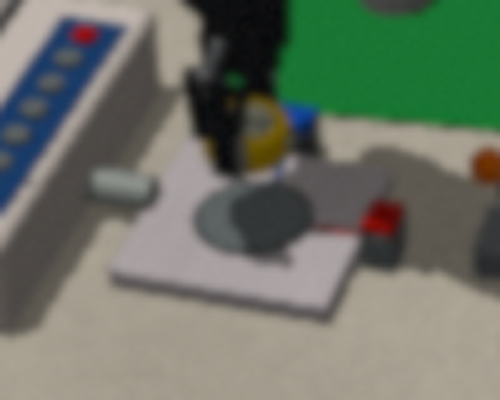

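Run:
```python
from h import *
s=snap('side');o=np.array([241-50,240-40])
for X in ([.639,.04,.0945],[.642,.071,.08],[.642,.071,.115],[.639,.04,.0705],[.61,.043,.0945],[.668,.037,.0945]): print(X,((proj(s,X)-o)*5+2).round(0))
```

```text
[0.639, 0.04, 0.0945] [248. 124.]
[0.642, 0.071, 0.08] [233. 170.]
[0.642, 0.071, 0.115] [230. 126.]
[0.639, 0.04, 0.0705] [250. 154.]
[0.61, 0.043, 0.0945] [291. 131.]
[0.668, 0.037, 0.0945] [205. 117.]
```

The side view shows the watch held level between the fingers, its right edge at (290,131), which matches a centred grasp. Lowering onto the plate.

step_arm --increments '[[[0, -1, 0, 25, 0, 0, 0], [0, -1, 0, 43, 0, 0, 0], [0, -1, 0, 51, 0, 0, 0], [0, -1, 0, 54, 0, 0, 0], [0, -1, 0, 55.5, 0, 0, 0], [0, -1, 0, 55.5, 0, 0, 0], [0, -1, 0, 55.5, 0, 0, 0]]]'

```text
t: 8.45
eef_pos: [0.6394, 0.0398, 0.0165]
tool_rot: [0.0, 0.999, -0.053, 0.001]
contact_force: [-0.3, 0.1, -0.7]
gripper_width: 0.662
grasp_force: 54.4
```

step_arm --increments '[[[0.7, 0, 0, 0, 0, 0, 0], [0.7, 0, 0, 0, 0, 0, 0], [0.7, 0, 0, 0, 0, 0, 0], [0.7, 0, 0, -20, 0, 0, 0], [0.7, 0, 0, -55, 0, 0, 0], [0.7, -40, 0, -90, 0, 0, 0], [0.7, -80, 0, -120, 0, 0, 0], [0.7, -120, 0, -120, 0, 0, 0], [0.7, -150, 0, -120, 0, 0, 0], [0.7, -150, 0, -120, 0, 0, 0]]]'

```text
t: 9.28
eef_pos: [0.4817, 0.0566, 0.1349]
tool_rot: [-0.002, 0.999, -0.054, -0.004]
contact_force: [-0.4, -0.0, -0.3]
gripper_width: 0.854
grasp_force: 0.0
```

```bash
cat > look.py <<'E'
import sys
from h import *
fn=sys.argv[1]; X=list(map(float,sys.argv[2:5])); n=int(sys.argv[5]) if len(sys.argv)>5 else 40
c=snap('top','f_'+fn);u,v=proj(c,np.array(X)/1000).astype(int);print('origin',u-n,v-n,'t',bot.get_obs()['t'])
f=640//(2*n) if n>40 else 7
im=cv2.imread('pics/f_'+fn);cv2.imwrite('pics/'+fn,cv2.resize(im[v-n:v+n,u-n:u+n],None,fx=f,fy=f,interpolation=cv2.INTER_CUBIC))
E
python3 go.py; python3 look.py p1.png 600 40 16 40
```

```text
now [481.7  56.6 134.9] psi -6.2 tilt 0.48 t 9.3 w 0.854 gf 0.0 F [-0.4 -0.  -0.3] q7 -1.16
origin 219 129 t 9.3333
```

View pics/p1.png

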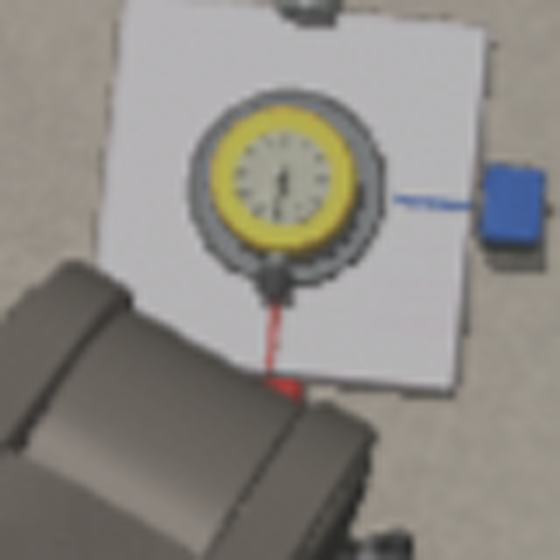

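Yellow lies on the plate: dial at (283,179), crown at (276,280) lined up with the red line at (271,320), disc centre at (288,188).

```bash
python3 - <<'E'
from h import *
c=snap('top')
pose(c,(283,179),(276,280),.016,f=7,o=(219,129))
print(ray(c,219+285/7,129+185/7,.016)*1000)
E
python3 go.py
```

```text
centre [638.7  41.2] crown dist 39.4 ang 175.6
[639.18466408  40.39649916  16.        ]
now [488.   56.9 135.9] psi -6.1 tilt 0.14 t 9.4 w 0.846 gf 0.0 F [ 0.7  0.2 -0.4] q7 -1.16
```

step_arm --increments '[[[1, 0, 0, 0, 0, 0, 0], [1, 0, 0, 0, 0, 0, 0], [1, 0, 0, 0, 0, 0, 0], [1, 0, 0, 0, 0, 0, 0], [1, 0, 0, 0, 0, 0, 0], [1, 0, 0, 0, 0, 0, 0], [1, 0, 0, 0, 0, 0, 0], [1, 0, 0, 0, 0, 0, 0], [1, 0, 0, 0, 0, 0, 0], [1, 0, 0, 0, 0, 0, 0]]]'

```text
t: 10.22
eef_pos: [0.4897, 0.056, 0.1358]
tool_rot: [-0.0, 0.999, -0.053, 0.0]
contact_force: [1.1, -0.3, -0.2]
gripper_width: 1.0
grasp_force: 0.0
```

step_arm --increments '[[[1, 0, 0, 0, 0, 0, 0], [1, 0, 0, 0, 0, 0, 0], [1, 0, 0, 0, 0, 0, 0], [1, 0, 0, 0, 0, 0, 0], [1, 0, 0, 0, 0, 0, 0], [1, 0, 0, 0, 0, 0, 0], [1, 0, 0, 0, 0, 0, 0], [1, 0, 0, 0, 0, 0, 0], [1, 0, 0, 0, 0, 0, 0], [1, 0, 0, 0, 0, 0, 0]]]'

```text
t: 11.05
eef_pos: [0.4897, 0.056, 0.1358]
tool_rot: [-0.0, 0.999, -0.053, -0.0]
contact_force: [-0.1, 0.3, 1.2]
gripper_width: 1.003
grasp_force: 0.0
```

step_arm --increments '[[[1, 0, 0, 0, 0, 0, 0], [1, 0, 0, 0, 0, 0, 0], [1, 0, 0, 0, 0, 0, 0], [1, 0, 0, 0, 0, 0, 0], [1, 0, 0, 0, 0, 0, 0], [1, 0, 0, 0, 0, 0, 0], [1, 0, 0, 0, 0, 0, 0], [1, 0, 0, 0, 0, 0, 0], [1, 0, 0, 0, 0, 0, 0], [1, 0, 0, 0, 0, 0, 0]]]'

```text
t: 11.88
eef_pos: [0.4897, 0.056, 0.1358]
tool_rot: [-0.0, 0.999, -0.053, 0.0]
contact_force: [0.8, -0.1, -0.3]
gripper_width: 0.998
grasp_force: 0.0
```

```bash
python3 go.py 638.5 40.3 80 -5.7 638.5 40.3 15 -5.7
```

```text
now [489.7  56.  135.8] psi -6.1 tilt 0.00 t 11.9 w 0.998 gf 0.0 F [ 0.8 -0.1 -0.3] q7 -1.16
[638.5, 40.3, 80.0, -5.7] shift [149.6  -0.2  55.8] turn [-0.  -0.  -0.4]
[638.5, 40.3, 15.0, -5.7] shift [ 0.  0. 65.] turn [0. 0. 0.]
```

step_arm --increments '[[[1, 42, 0, 10, 0, 0, 0], [1, 83, 0, 20, 0, 0, 0], [1, 120, 0, 30, 0, 0, 0], [1, 149, 0, 56, 0, 0, 0], [1, 149.5, 0, 56, 0, 0, 0], [1, 149.5, 0, 80, 0, 0, 0], [1, 149.5, 0, 105, 0, 0, 0], [1, 149.5, 0, 120, 0, 0, 0], [1, 149.5, 0, 120, 0, 0, 0], [1, 149.5, 0, 120, 0, 0, 0]]]'

```text
t: 12.72
eef_pos: [0.6449, 0.0337, 0.0214]
tool_rot: [0.004, 0.998, -0.054, 0.008]
contact_force: [4.6, -8.0, 25.0]
gripper_width: 1.004
grasp_force: 11.0
```

step_arm --increments '[[[0, 0, 0, 0, 0, 0, 0], [0, 0, 0, 0, 0, 0, 0], [0, 0, 0, 0, 0, 0, 0], [0, 0, 0, 0, 0, 0, 0], [0, 0, 0, 0, 0, 0, 0], [0, 0, 0, 0, 0, 0, 0], [0, 0, 0, -20, 0, 0, 0], [0, 0, 0, -30, 0, 0, 0], [0, 0, 0, -30, 0, 0, 0]]]'

```text
t: 13.47
eef_pos: [0.6391, 0.0406, 0.0473]
tool_rot: [-0.0, 0.999, -0.053, 0.001]
contact_force: [0.7, 0.3, -0.2]
gripper_width: 0.5
grasp_force: 0.0
```

```bash
python3 go.py 638.5 40.3 45 39 638.5 40.3 45 84.3
```

```text
now [639.1  40.6  47.3] psi -6.0 tilt 0.12 t 13.5 w 0.500 gf 0.0 F [ 0.7  0.3 -0.2] q7 -1.10
[638.5, 40.3, 45.0, 39.0] shift [-0.6  0.4  2.3] turn [  0.   -0.1 -45. ]
[638.5, 40.3, 45.0, 84.3] shift [0. 0. 0.] turn [  0.    0.  -45.3]
```

step_arm --increments '[[[1, -30, 0, -60, 0, 0, 0], [1, -70, 0, -80, 0, 0, 0], [1, -110, 0, -85, 0, 0, 0], [1, -150, 0, -85, 0, 0, 0], [1, -150, 0, -85, 0, 0, 0]]]'

```text
t: 13.88
eef_pos: [0.4841, 0.0565, 0.1301]
tool_rot: [-0.001, 0.999, -0.053, -0.002]
contact_force: [-0.3, -0.2, 0.1]
gripper_width: 1.0
grasp_force: 0.0
```

```bash
python3 go.py; python3 look.py p2.png 600 40 16 40
```

```text
now [484.1  56.5 130.1] psi -6.1 tilt 0.27 t 13.9 w 1.000 gf 0.0 F [-0.3 -0.2  0.1] q7 -1.16
origin 219 129 t 13.9333
```

View pics/p2.png

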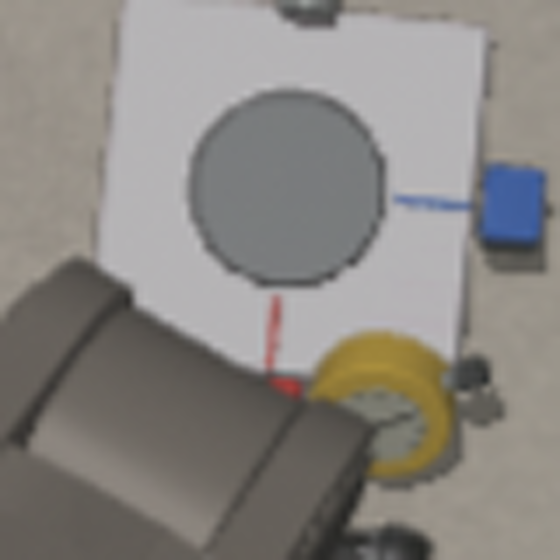

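Yellow has been knocked off: it leans on the plate's front edge beside the red pickup, dial at about (380,420), crown at (470,375). I'll move the arm aside and look properly.

step_arm --increments '[[[1, 0, -40, -10, 0, 0, 0], [1, 0, -80, -20, 0, 0, 0], [1, 0, -120, -30, 0, 0, 0], [1, 0, -160, -30, 0, 0, 0], [1, 0, -200, -30, 0, 0, 0], [1, 0, -200, -30, 0, 0, 0]]]'

```text
t: 14.43
eef_pos: [0.5098, 0.2654, 0.1593]
tool_rot: [-0.001, 0.999, -0.046, -0.0]
contact_force: [-0.0, 0.6, 0.8]
gripper_width: 0.998
grasp_force: 0.0
```

```bash
python3 go.py
python3 - <<'E'
from h import *
c=snap('top','t2.png');s=snap('side','s2.png')
X=[.55,.01,.02];u,v=proj(c,X).astype(int);a,b=proj(s,X).astype(int);print((u,v),(a,b))
t=cv2.imread('pics/t2.png');d=cv2.imread('pics/s2.png')
r=lambda im,u,v:cv2.resize(im[v-28:v+28,u-28:u+28],None,fx=7,fy=7,interpolation=cv2.INTER_CUBIC)
cv2.imwrite('pics/p3.png',np.hstack([r(t,u,v),r(d,a,b)]))
E
```

```text
now [509.8 265.4 159.3] psi -5.3 tilt 0.13 t 14.4 w 0.998 gf 0.0 F [-0.   0.6  0.8] q7 -1.52
(np.int64(270), np.int64(186)) (np.int64(269), np.int64(239))
```

View pics/p3.png

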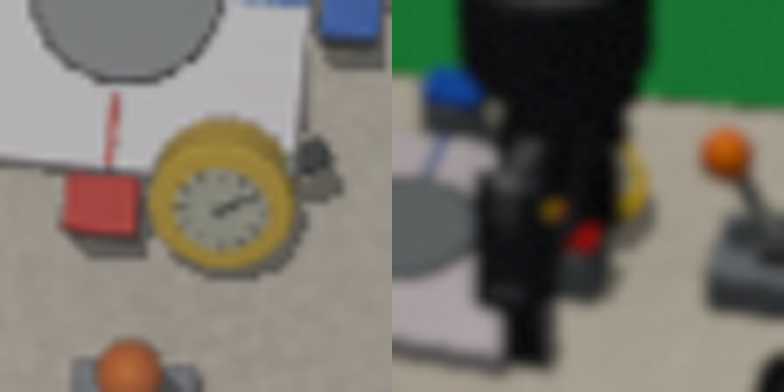

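```bash
python3 - <<'E'
from h import *
c=snap('top');g=lambda u,v,z:(ray(c,242+(u-3)/7,158+(v-3)/7,z)*1000).round(1)
print('dial',g(223,208,.037),'upper rim top',g(225,118,.04),'lower rim',g(225,270,.02),'L',g(150,208,.035),'R',g(297,208,.035),'crown',g(315,155,.035))
print('pickup R edge',g(140,180,.038),g(138,238,.038),'plate corner',g(297,180,.016))
E
python3 go.py 600 55 100 -5.7  592 43 24 -5.7 552 8 24 -5.7
```

```text
dial [547.2   1.6  37. ] upper rim top [582.4   0.7  40. ] lower rim [524.    1.1  20. ] L [547.5  30.4  35. ] R [547.4 -27.5  35. ] crown [568.3 -34.7  35. ]
pickup R edge [558.3  34.2  38. ] [535.4  35.   38. ] plate corner [560.4 -27.7  16. ]
now [509.8 255.1 160. ] psi -6.0 tilt 0.08 t 14.6 w 0.999 gf 0.0 F [ 0.2 -0.1  1.3] q7 -1.52
[600.0, 55.0, 100.0, -5.7] shift [110.7 189.5  60.2] turn [ 0.1  0.  -0.3]
[592.0, 43.0, 24.0, -5.7] shift [-6.8 12.7 76. ] turn [0. 0. 0.]
[552.0, 8.0, 24.0, -5.7] shift [-36.3  38.8   0. ] turn [0. 0. 0.]
```

step_arm --increments '[[[-1, 39, 60, 0, 0, 0, 0], [-1, 78, 120, 0, 0, 0, 0], [-1, 117, 216, 20, 0, 0, 0], [-1, 117, 216, 40, 0, 0, 0], [-1, 117, 216, 60, 0, 0, 0], [-1, 117, 216, 60, 0, 0, 0], [-1, 117, 216, 60, 0, 0, 0], [-1, 117, 216, 60, 0, 0, 0], [-1, 117, 216, 60, 0, 0, 0], [-1, 117, 216, 60, 0, 0, 0]]]' --force 50

```text
t: 15.42
eef_pos: [0.6036, 0.0287, 0.1011]
tool_rot: [-0.0, 0.999, -0.053, -0.0]
contact_force: [-0.1, 0.7, 0.8]
gripper_width: 0.004
grasp_force: 0.0
```

```bash
python3 go.py 606 26 28 -5.7  552 -9 28 -5.7
```

```text
now [603.6  28.7 101.1] psi -6.0 tilt 0.06 t 15.4 w 0.004 gf 0.0 F [-0.1  0.7  0.8] q7 -1.10
[606.0, 26.0, 28.0, -5.7] shift [ 2.7  2.5 73.1] turn [-0.1  0.  -0.3]
[552.0, -9.0, 28.0, -5.7] shift [-50.3  40.2   0. ] turn [0. 0. 0.]
```

step_arm --increments '[[[-1, 4, 2, 35, 0, 0, 0], [-1, 4, 2, 65, 0, 0, 0], [-1, 4, 2, 73, 0, 0, 0], [-1, 4, 2, 73, 0, 0, 0], [-1, -5, 8, 73, 0, 0, 0], [-1, -13, 14, 73, 0, 0, 0], [-1, -21, 20, 73, 0, 0, 0], [-1, -29, 26, 73, 0, 0, 0], [-1, -37, 32, 73, 0, 0, 0], [-1, -45, 38, 73, 0, 0, 0]]]'

```text
t: 16.25
eef_pos: [0.5542, -0.0059, 0.0284]
tool_rot: [-0.0, 0.999, -0.053, 0.0]
contact_force: [-0.6, 0.6, -0.2]
gripper_width: 0.001
grasp_force: 0.3
```

step_arm --increments '[[[-1, 0, 0, -40, 0, 0, 0], [-1, 0, 0, -80, 0, 0, 0], [-1, 20, -40, -100, 0, 0, 0], [-1, 20, -80, -120, 0, 0, 0], [-1, 20, -120, -120, 0, 0, 0], [-1, 20, -160, -120, 0, 0, 0], [-1, 20, -200, -120, 0, 0, 0], [-1, 20, -220, -120, 0, 0, 0]]]'

```text
t: 16.92
eef_pos: [0.5976, 0.2169, 0.1474]
tool_rot: [-0.001, 0.999, -0.05, -0.0]
contact_force: [-0.2, 0.1, -0.1]
gripper_width: -0.0
grasp_force: 0.0
```

```bash
python3 go.py
python3 - <<'E'
from h import *
c=snap('top','t4.png');s=snap('side','s4.png')
X=[.54,-.02,.02];u,v=proj(c,X).astype(int);a,b=proj(s,X).astype(int);print((u,v),(a,b))
t=cv2.imread('pics/t4.png');d=cv2.imread('pics/s4.png')
r=lambda im,u,v:cv2.resize(im[v-28:v+28,u-28:u+28],None,fx=7,fy=7,interpolation=cv2.INTER_CUBIC)
cv2.imwrite('pics/p4.png',np.hstack([r(t,u,v),r(d,a,b)]))
E
```

```text
now [597.6 216.9 147.4] psi -5.8 tilt 0.13 t 16.9 w -0.000 gf 0.0 F [-0.2  0.1 -0.1] q7 -1.43
(np.int64(281), np.int64(190)) (np.int64(274), np.int64(234))
```

View pics/p4.png

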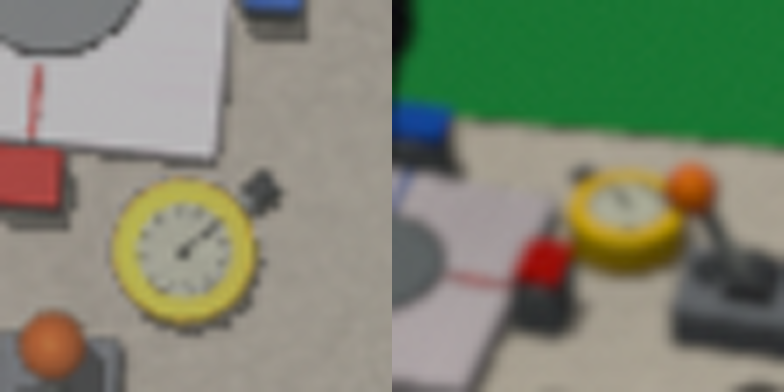

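```bash
python3 - <<'E'
from h import *
c=snap('top')
pose(c,(184,252),(262,193),0,f=7,o=(253,162))
g=lambda u,v,z:(ray(c,253+(u-3)/7,162+(v-3)/7,z)*1000).round(1)
print('corner',g(215,160,.016),'pick',g(66,150,.038),g(66,205,.038),'ball',g(51,344,.075),'base',g(120,340,.025))
E
python3 go.py 565 105 150 60
```

```text
centre [519.7 -13.3] crown dist 39.3 ang -52.5
corner [557.2 -25.7  16. ] pick [559.  33.  38.] [537.4  33.   38. ] ball [481.4  37.1  75. ] base [484.8  12.1  25. ]
now [597.5 213.5 147.2] psi -5.8 tilt 0.05 t 17.1 w -0.001 gf 0.0 F [ 0.  -1.6  0.5] q7 -1.42
[565.0, 105.0, 150.0, 60.0] shift [-21.3 111.2  -2.8] turn [ -0.    0.  -65.8]
```

step_arm --increments '[[[0.65, -21, 111, -3, 0, 0, -66], [0.65, -21, 111, -3, 0, 0, -66], [0.65, -21, 111, -3, 0, 0, -66], [0.65, -21, 111, -3, 0, 0, -66], [0.65, -21, 111, -3, 0, 0, -66], [0.65, -21, 111, -3, 0, 0, -66], [0.65, -21, 111, -3, 0, 0, -66], [0.65, -21, 111, -3, 0, 0, -66], [0.65, -21, 111, -3, 0, 0, -66], [0.65, -21, 111, -3, 0, 0, -66]]]'

```text
t: 17.9
eef_pos: [0.5648, 0.1005, 0.1511]
tool_rot: [-0.0, 0.866, 0.5, -0.0]
contact_force: [-0.8, 0.0, -0.8]
gripper_width: 0.822
grasp_force: 0.0
```

```bash
python3 go.py 519.7 -13.3 120 127.5
```

```text
now [564.8 100.5 151.1] psi 60.0 tilt 0.03 t 17.9 w 0.822 gf 0.0 F [-0.8  0.  -0.8] q7 -0.32
[519.7, -13.3, 120.0, 127.5] shift [-121.1   17.9   31. ] turn [ -0.   -0.  -67.5]
```

step_arm --increments '[[[0.65, -121, 18, 31, 0, 0, -67.5], [0.65, -121, 18, 31, 0, 0, -67.5], [0.65, -121, 18, 31, 0, 0, -67.5], [0.65, -121, 18, 31, 0, 0, -67.5], [0.65, -121, 18, 31, 0, 0, -67.5], [0.65, -121, 18, 31, 0, 0, -67.5], [0.65, -121, 18, 31, 0, 0, -67.5], [0.65, -121, 18, 31, 0, 0, -67.5], [0.65, -121, 18, 31, 0, 0, -67.5], [0.65, -121, 18, 31, 0, 0, -67.5]]]'

```text
t: 18.73
eef_pos: [0.5194, -0.0123, 0.1197]
tool_rot: [-0.0, 0.442, 0.897, -0.0]
contact_force: [0.4, -0.8, -1.0]
gripper_width: 0.823
grasp_force: 0.0
```

step_arm --increments '[[[0.65, 0, 0, 0, 0, 0, 0], [0.65, 0, 0, 0, 0, 0, 0]]]'

```text
t: 18.9
eef_pos: [0.5197, -0.0118, 0.1197]
tool_rot: [-0.0, 0.445, 0.895, -0.0]
contact_force: [-0.3, 0.0, -0.4]
gripper_width: 0.822
grasp_force: 0.0
```

```bash
python3 go.py 519.7 -13.3 15.5 127.5
```

```text
now [519.7 -11.8 119.7] psi 127.1 tilt 0.03 t 18.9 w 0.822 gf 0.0 F [-0.3  0.  -0.4] q7 0.85
[519.7, -13.3, 15.5, 127.5] shift [ -1.2  -0.9 104.2] turn [-0.  -0.  -0.4]
```

step_arm --increments '[[[0.65, -1, -1, 35, 0, 0, 0], [0.65, -1, -1, 65, 0, 0, 0], [0.65, -1, -1, 90, 0, 0, 0], [0.65, -1, -1, 103, 0, 0, 0], [0.65, -1, -1, 104, 0, 0, 0], [0, -1, -1, 104, 0, 0, 0], [0, -1, -1, 104, 0, 0, 0], [0, -1, -1, 104, 0, 0, 0], [0, -1, -1, 104, 0, 0, 0], [0, -1, -1, 104, 0, 0, 0]]]' --force 50

```text
t: 19.73
eef_pos: [0.5209, -0.0118, 0.0166]
tool_rot: [0.001, 0.443, 0.896, 0.0]
contact_force: [0.3, -0.4, -1.4]
gripper_width: 0.636
grasp_force: 52.8
```

step_arm --increments '[[[0, 0, 0, -20, 0, 0, 0], [0, 0, 0, -50, 0, 0, 0], [0, 0, 0, -80, 0, 0, 0], [0, 0, 0, -80, 0, 0, 0]]]'

```text
t: 20.07
eef_pos: [0.5237, -0.0122, 0.1007]
tool_rot: [0.003, 0.443, 0.896, 0.002]
contact_force: [1.7, 0.1, -1.0]
gripper_width: 0.639
grasp_force: 53.4
```

```bash
python3 go.py 580 13 95 60
python3 - <<'E'
from h import *
s=snap('side','s5.png')
E
```

```text
now [523.7 -12.2 100.7] psi 127.4 tilt 0.48 t 20.1 w 0.639 gf 53.4 F [ 1.7  0.1 -1. ] q7 0.88
[580.0, 13.0, 95.0, 60.0] shift [-14.1  60.    6.2] turn [ 0.5 -0.  67.4]
```

step_arm --increments '[[[0, -14, 60, 6, 0, 0, 67.5], [0, -14, 60, 6, 0, 0, 67.5], [0, -14, 60, 6, 0, 0, 67.5], [0, -14, 60, 6, 0, 0, 67.5], [0, -14, 60, 6, 0, 0, 67.5], [0, -14, 60, 6, 0, 0, 67.5], [0, -14, 60, 6, 0, 0, 67.5], [0, -14, 60, 6, 0, 0, 67.5], [0, -14, 60, 6, 0, 0, 67.5], [0, -14, 60, 6, 0, 0, 67.5]]]'

```text
t: 20.95
eef_pos: [0.5757, 0.0137, 0.0886]
tool_rot: [-0.0, 0.868, 0.497, -0.001]
contact_force: [-0.3, 0.1, -1.2]
gripper_width: 0.644
grasp_force: 53.3
```

```bash
python3 go.py 638.5 40.3 75 -6
```

```text
now [575.7  13.7  88.6] psi 59.6 tilt 0.10 t 20.9 w 0.644 gf 53.3 F [-0.3  0.1 -1.2] q7 -0.09
[638.5, 40.3, 75.0, -6.0] shift [54.7 40.7 13.5] turn [-0.   0.1 65.6]
```

step_arm --increments '[[[0, 54.5, 40.5, 13, 0, 0, 65.5], [0, 54.5, 40.5, 13, 0, 0, 65.5], [0, 54.5, 40.5, 13, 0, 0, 65.5], [0, 54.5, 40.5, 13, 0, 0, 65.5], [0, 54.5, 40.5, 13, 0, 0, 65.5], [0, 54.5, 40.5, 13, 0, 0, 65.5], [0, 54.5, 40.5, 13, 0, 0, 65.5], [0, 54.5, 40.5, 13, 0, 0, 65.5], [0, 54.5, 40.5, 13, 0, 0, 65.5], [0, 54.5, 40.5, 13, 0, 0, 65.5]]]'

```text
t: 21.78
eef_pos: [0.6381, 0.0405, 0.0752]
tool_rot: [0.001, 0.999, -0.051, -0.001]
contact_force: [-0.4, -0.0, -0.4]
gripper_width: 0.641
grasp_force: 53.4
```

```bash
python3 go.py 638.5 40.3 32.5 -6
python3 - <<'E'
from h import *
c=snap('top','t5.png');s=snap('side','s5.png')
h=cv2.cvtColor(c['image'],cv2.COLOR_RGB2HSV);m=(h[...,0]>20)&(h[...,0]<32)&(h[...,1]>130);ys,xs=np.nonzero(m);print(len(xs),xs.min(),xs.max(),ys.min(),ys.max())
h=cv2.cvtColor(s['image'],cv2.COLOR_RGB2HSV);m=(h[...,0]>20)&(h[...,0]<32)&(h[...,1]>130);m[330:]=0;ys,xs=np.nonzero(m);print(len(xs),xs.min(),xs.max(),ys.min(),ys.max())
P=[.6385,.0403]
for z in(.06,.084):
  for a in(0,60,180,270): print(z,a,proj(s,[P[0]+.029*np.cos(np.radians(a)),P[1]+.029*np.sin(np.radians(a)),z]).round(0),end=' ')
E
```

```text
now [638.1  40.5  75.2] psi -5.8 tilt 0.13 t 21.8 w 0.641 gf 53.4 F [-0.4 -0.  -0.4] q7 -1.08
[638.5, 40.3, 32.5, -6.0] shift [ 0.5  0.1 42.7] turn [0.1 0.1 0.2]
55 252 267 156 163
165 233 528 122 238
0.06 0 [232. 232.] 0.06 60 [235. 237.] 0.06 180 [250. 234.] 0.06 270 [243. 228.] 0.084 0 [232. 226.] 0.084 60 [234. 231.] 0.084 180 [249. 228.] 0.084 270 [242. 222.]
```

step_arm --increments '[[[0, 0, 0, 20, 0, 0, 0], [0, 0, 0, 34, 0, 0, 0], [0, 0, 0, 40, 0, 0, 0], [0, 0, 0, 43, 0, 0, 0], [0, 0, 0, 43, 0, 0, 0], [0, 0, 0, 43, 0, 0, 0], [0.6, 0, 0, 43, 0, 0, 0], [0.6, 0, 0, 43, 0, 0, 0], [0.6, 0, 0, 43, 0, 0, 0], [0.6, 0, 0, 43, 0, 0, 0]]]'

```text
t: 22.72
eef_pos: [0.6391, 0.0403, 0.0342]
tool_rot: [-0.0, 0.999, -0.049, 0.0]
contact_force: [0.3, 0.7, 0.3]
gripper_width: 0.801
grasp_force: 0.0
```

step_arm --increments '[[[0.6, 0, 0, -25, 0, 0, 0], [0.6, 0, 0, -55, 0, 0, 0], [0.6, -30, -20, -85, 0, 0, 0], [0.6, -60, -50, -100, 0, 0, 0], [0.6, -90, -80, -100, 0, 0, 0], [0.6, -120, -110, -100, 0, 0, 0], [0.6, -120, -140, -100, 0, 0, 0], [0.6, -120, -140, -100, 0, 0, 0]]]'

```text
t: 23.38
eef_pos: [0.5311, 0.2004, 0.133]
tool_rot: [-0.002, 0.999, -0.043, -0.001]
contact_force: [0.9, 0.6, 0.1]
gripper_width: 0.799
grasp_force: 0.0
```

```bash
cat > yc.py <<'E'
from h import *
# dial centre by bright circle + crown by darkness against plate; colour-free: fit with template scoring
def plate(name=None,zu=.016,ctr=(638.7,40.5),c=None,crown='dark'):
    c=c or snap('top',name); im=c['image'].astype(np.float32)
    R=np.array(c['R']);S=[]
    # rectified patch at knob top height: 0.5 mm/pixel, world-aligned, centred at ctr
    def rect(z,n=140):
        g=np.arange(-n,n+1)*.5
        X,Y=np.meshgrid(ctr[0]+g,ctr[1]+g,indexing='ij')
        P=np.stack([X.ravel()/1000,Y.ravel()/1000,np.full(X.size,z)]);q=np.array(c['camera_matrix'])@(R@P+np.array(c['t'])[:,None]);q=(q[:2]/q[2]).astype(np.float32)
        return cv2.remap(c['image'],q[0].reshape(X.shape),q[1].reshape(X.shape),cv2.INTER_CUBIC)
    return c,rect(zu+.024),rect(zu+.0185)
def ring(p,cx,cy,r,k=360):
    a=np.radians(np.arange(k)); return p[(140+2*(cx+r*np.cos(a))).round().astype(int).clip(0,280),(140+2*(cy+r*np.sin(a))).round().astype(int).clip(0,280)].astype(float)
def fit(top,knob,rim,sgn=-1):
    # dial radius ~20 mm: maximise radial gradient between ring r and r+3 within +-15 mm
    g=top.astype(float).sum(2); best=(-1e9,)
    for cx in np.arange(-15,15.1,.5):
        for cy in np.arange(-15,15.1,.5):
            s=0
            for r in(28,29.5): s+=0
            d=np.linalg.norm(ring(top,cx,cy,27.5)-rim,axis=1).mean()-np.linalg.norm(ring(top,cx,cy,31)-rim,axis=1).mean()
            if -d>best[0]: best=(-d,cx,cy)
    _,cx,cy=best
    pr=sum(ring(knob,cx,cy,r).sum(1) for r in(37,39,41,43)); pr=np.convolve(np.r_[pr,pr,pr],np.ones(17)/17,'same')[360:720]
    dv=sgn*(pr-np.median(pr)); i=np.argmax(dv); w=dv.clip(0)*(np.abs((np.arange(360)-i+180)%360-180)<18); off=((np.arange(360)-i+180)%360-180)
    return cx,cy,(i+(w*off).sum()/w.sum())%360,best[0],dv.max()
E
python3 - <<'E'
from yc import *
c=snap('top','t6.png')
h=cv2.cvtColor(c['image'],cv2.COLOR_RGB2HSV);m=(h[...,0]>20)&(h[...,0]<32)&(h[...,1]>130);ys,xs=np.nonzero(m);print(len(xs),xs.min(),xs.max(),ys.min(),ys.max(),ray(c,xs.mean(),ys.mean(),.04)*1000)
c,t,k=plate(c=c)
print(fit(t,k,np.array([200,180,50])))
E
python3 go.py 638.5 40.3 80 -6
```

```text
127 250 269 146 164 [634.62121536  40.2392617   40.        ]
(np.float64(-1.0), np.float64(1.0), np.float64(179.76905589654157), np.float64(65.26316473029031), np.float64(814.4117647058822))
now [532.2 196.5 133.4] psi -5.1 tilt 0.09 t 23.4 w 0.799 gf 0.0 F [ 0.4 -0.7  0.2] q7 -1.34
[638.5, 40.3, 80.0, -6.0] shift [119.8 146.2  53.2] turn [-0.1  0.   0.9]
```

Run:
```python
from yc import *
c=snap('top')
for f in('f_p1.png','t6.png'):
    c['image']=cv2.imread('pics/'+f)[:,:,::-1].copy()
    _,t,k=plate(c=c); print(f,fit(t,k,np.array([200,180,50])))
im=cv2.imread('pics/t6.png');u,v=proj(c,[.61,.04,.016]).astype(int);print(u,v)
cv2.imwrite('pics/p6.png',cv2.resize(im[v-30:v+30,u-30:u+30],None,fx=10,fy=10,interpolation=cv2.INTER_CUBIC))
```

```text
f_p1.png (np.float64(0.5), np.float64(1.0), np.float64(176.82529199609738), np.float64(66.54329578407217), np.float64(914.5000000000001))
t6.png (np.float64(-1.0), np.float64(1.0), np.float64(179.76905589654157), np.float64(65.26316473029031), np.float64(814.4117647058822))
259 165
```

View pics/p6.png

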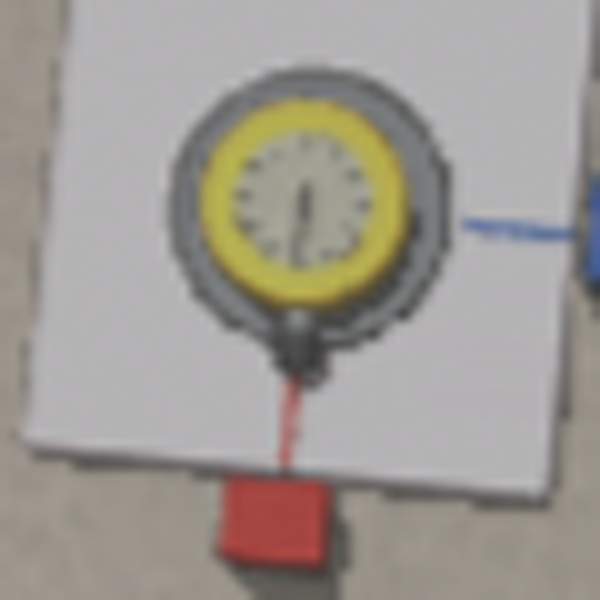

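Yellow is flat on the disc: dial at (304,202), crown at (298,345) on the red line at (290,400). That's within about 2–3° of square. Waiting out the 3 s.

step_arm --increments '[[[0.8, 0, 0, 0, 0, 0, 0], [0.8, 0, 0, 0, 0, 0, 0], [0.8, 0, 0, 0, 0, 0, 0], [0.8, 0, 0, 0, 0, 0, 0], [0.8, 0, 0, 0, 0, 0, 0], [0.8, 0, 0, 0, 0, 0, 0], [0.8, 0, 0, 0, 0, 0, 0], [0.8, 0, 0, 0, 0, 0, 0], [0.8, 0, 0, 0, 0, 0, 0], [0.8, 0, 0, 0, 0, 0, 0]]]'

```text
t: 24.32
eef_pos: [0.533, 0.1913, 0.1338]
tool_rot: [-0.0, 0.999, -0.049, -0.0]
contact_force: [0.6, -1.6, -0.2]
gripper_width: 0.901
grasp_force: 0.0
```

step_arm --increments '[[[0.8, 0, 0, 0, 0, 0, 0], [0.8, 0, 0, 0, 0, 0, 0], [0.8, 0, 0, 0, 0, 0, 0], [0.8, 0, 0, 0, 0, 0, 0], [0.8, 0, 0, 0, 0, 0, 0], [0.8, 0, 0, 0, 0, 0, 0], [0.8, 0, 0, 0, 0, 0, 0], [0.8, 0, 0, 0, 0, 0, 0], [0.8, 0, 0, 0, 0, 0, 0], [0.8, 0, 0, 0, 0, 0, 0]]]'

```text
t: 25.15
eef_pos: [0.533, 0.1913, 0.1338]
tool_rot: [-0.0, 0.999, -0.049, -0.0]
contact_force: [-0.1, -0.4, 0.3]
gripper_width: 0.899
grasp_force: 0.0
```

step_arm --increments '[[[0.8, 0, 0, 0, 0, 0, 0], [0.8, 0, 0, 0, 0, 0, 0], [0.8, 0, 0, 0, 0, 0, 0], [0.8, 0, 0, 0, 0, 0, 0], [0.8, 0, 0, 0, 0, 0, 0], [0.8, 0, 0, 0, 0, 0, 0], [0.8, 0, 0, 0, 0, 0, 0]]]'

```text
t: 25.73
eef_pos: [0.533, 0.1913, 0.1338]
tool_rot: [-0.0, 0.999, -0.049, -0.0]
contact_force: [0.1, -0.2, -0.6]
gripper_width: 0.9
grasp_force: 0.0
```

```bash
python3 - <<'E'
from yc import *
c,t,k=plate('t7.png');print(fit(t,k,np.array([200,180,50])))
E
python3 go.py 638 41 80 -3.5
```

```text
(np.float64(-1.0), np.float64(1.0), np.float64(179.72960557757725), np.float64(65.44844312511914), np.float64(820.2941176470587))
now [533.1 191.3 133.8] psi -5.6 tilt 0.00 t 25.8 w 0.898 gf 0.0 F [ 0.5 -0.2 -0.7] q7 -1.34
[638.0, 41.0, 80.0, -3.5] shift [119.1 139.4  53.8] turn [-0.  -0.  -2.1]
```

step_arm --increments '[[[0.8, 30, 35, 0, 0, 0, -2.5], [0.8, 60, 70, 0, 0, 0, -2.5], [0.8, 90, 105, 10, 0, 0, -2.5], [0.8, 119, 139.5, 35, 0, 0, -2.5], [0.8, 119, 139.5, 54, 0, 0, -2.5], [0.8, 119, 139.5, 54, 0, 0, -2.5], [0.8, 119, 139.5, 54, 0, 0, -2.5]]]'

```text
t: 26.37
eef_pos: [0.6373, 0.039, 0.0785]
tool_rot: [0.0, 1.0, -0.028, -0.001]
contact_force: [-0.4, 0.3, 0.3]
gripper_width: 0.901
grasp_force: 0.0
```

```bash
python3 go.py 638 41 15.5 -3
```

```text
now [637.3  39.   78.5] psi -3.3 tilt 0.15 t 26.4 w 0.901 gf 0.0 F [-0.4  0.3  0.3] q7 -1.05
[638.0, 41.0, 15.5, -3.0] shift [ 0.8 -2.1 63. ] turn [ 0.1  0.1 -0.3]
```

step_arm --increments '[[[0.8, 1, -2, 30, 0, 0, 0], [0.8, 1, -2, 50, 0, 0, 0], [0.8, 1, -2, 63, 0, 0, 0], [0.8, 1, -2, 63, 0, 0, 0], [0, 1, -2, 63, 0, 0, 0], [0, 1, -2, 63, 0, 0, 0], [0, 1, -2, 63, 0, 0, 0], [0, 1, -2, 63, 0, 0, 0], [0, 1, -2, 45, 0, 0, 0], [0, 1, -2, 45, 0, 0, 0]]]' --force 50

```text
t: 27.2
eef_pos: [0.6407, 0.0424, 0.0383]
tool_rot: [-0.0, 1.0, -0.027, 0.002]
contact_force: [0.6, -1.4, -0.2]
gripper_width: 0.661
grasp_force: 53.5
```

```bash
python3 go.py 638.5 40.5 34 45 638.5 40.5 34 84.3
```

```text
now [640.7  42.4  38.3] psi -3.1 tilt 0.23 t 27.2 w 0.661 gf 53.5 F [ 0.6 -1.4 -0.2] q7 -1.01
[638.5, 40.5, 34.0, 45.0] shift [-2.2  2.   4.3] turn [  0.1  -0.2 -48.1]
[638.5, 40.5, 34.0, 84.3] shift [0. 0. 0.] turn [  0.    0.  -39.3]
```

step_arm --increments '[[[0, -1.5, 1, 0, 0, 0, -50], [0, -1.5, 1, 0, 0, 0, -50], [0, -1.5, 1, 0, 0, 0, -50], [0, -1.5, 1, 0, 0, 0, -50], [0, -1.5, 1, 0, 0, 0, -50], [0, -1.5, 1, 0, 0, 0, -50], [0, -1.5, 1, 0, 0, 0, -50], [0, -1.5, 1, 0, 0, 0, -50]]]'

```text
t: 27.87
eef_pos: [0.6379, 0.0415, 0.0359]
tool_rot: [-0.0, 0.917, 0.4, 0.001]
contact_force: [0.5, -0.4, -1.4]
gripper_width: 0.654
grasp_force: 53.5
```

```bash
python3 go.py 639 40.5 34 84.3
```

```text
now [637.9  41.5  35.9] psi 47.1 tilt 0.09 t 27.9 w 0.654 gf 53.5 F [ 0.5 -0.4 -1.4] q7 -0.28
[639.0, 40.5, 34.0, 84.3] shift [-0.   1.5  1.9] turn [  0.1  -0.1 -37.2]
```

step_arm --increments '[[[0, 0, 1.5, 2, 0, 0, -37], [0, 0, 1.5, 2, 0, 0, -37], [0, 0, 1.5, 2, 0, 0, -37], [0, 0, 1.5, 2, 0, 0, -37], [0, 0, 1.5, 2, 0, 0, -37], [0, 0, 1.5, 2, 0, 0, -37], [0, 0, 1.5, 12, 0, 0, -37], [0, 0, 1.5, 17, 0, 0, -37], [0, 0, 1.5, 20, 0, 0, -37], [0, 0, 1.5, 20, 0, 0, -37]]]'

```text
t: 28.7
eef_pos: [0.6388, 0.0409, 0.0185]
tool_rot: [-0.001, 0.745, 0.667, 0.001]
contact_force: [-14.9, 2.3, 40.2]
gripper_width: 0.661
grasp_force: 57.6
```

```bash
python3 go.py 639 40.5 16 84.3
```

```text
now [638.8  40.9  18.5] psi 83.6 tilt 0.19 t 28.7 w 0.661 gf 57.6 F [-14.9   2.3  40.2] q7 0.26
[639.0, 40.5, 16.0, 84.3] shift [-0.3  0.3  2.5] turn [-0.  -0.2 -0.7]
```

step_arm --increments '[[[0, 0, 0, -3, 0, 0, 0], [0, 0, 0, -3, 0, 0, 0], [0.6, 0, 0, -3, 0, 0, 0], [0.6, 0, 0, -3, 0, 0, 0], [0.6, 0, 0, -3, 0, 0, 0], [0.6, 0, 0, -30, 0, 0, 0], [0.6, 0, 0, -60, 0, 0, 0], [0.6, -20, 0, -90, 0, 0, 0], [0.6, 20, 0, -110, 0, 0, 0], [0.6, 60, 0, -110, 0, 0, 0]]]'

```text
t: 29.53
eef_pos: [0.6475, 0.0936, 0.1295]
tool_rot: [0.003, 0.748, 0.664, 0.002]
contact_force: [1.4, 0.8, 0.3]
gripper_width: 0.798
grasp_force: 0.0
```

step_arm --increments '[[[0.6, 40, -40, 0, 0, 0, 0], [0.6, 70, -80, 0, 0, 0, 0], [0.6, 90, -120, 0, 0, 0, 0], [0.6, 100, -130, 0, 0, 0, 0]]]'

```text
t: 29.87
eef_pos: [0.5239, 0.2136, 0.124]
tool_rot: [-0.0, 0.744, 0.668, -0.001]
contact_force: [-0.0, 0.5, -0.5]
gripper_width: 0.801
grasp_force: 0.0
```

```bash
python3 - <<'E'
from yc import *
c,t,k=plate('t8.png');print(fit(t,k,np.array([200,180,50])))
h=cv2.cvtColor(c['image'],cv2.COLOR_RGB2HSV);m=(h[...,0]>20)&(h[...,0]<32)&(h[...,1]>130);ys,xs=np.nonzero(m);print(len(xs),xs.min(),xs.max(),ys.min(),ys.max(),ray(c,xs.mean(),ys.mean(),.04)*1000)
E
python3 go.py 638 41 80 84
```

```text
(np.float64(0.5), np.float64(-0.5), np.float64(259.318345469919), np.float64(66.01613456532634), np.float64(889.264705882353))
129 250 269 145 164 [636.38737182  38.3107729   40.        ]
now [517.3 221.2 122.5] psi 84.4 tilt 0.52 t 29.9 w 0.803 gf 0.0 F [-6.3  3.4 -1.1] q7 -0.15
[638.0, 41.0, 80.0, 84.0] shift [-167.7  138.1   41.1] turn [-0.5 -0.1  0.4]
```

step_arm --increments '[[[0.8, 0, 0, 0, 0, 0, 0], [0.8, 0, 0, 0, 0, 0, 0], [0.8, 0, 0, 0, 0, 0, 0], [0.8, 0, 0, 0, 0, 0, 0], [0.8, 0, 0, 0, 0, 0, 0], [0.8, 0, 0, 0, 0, 0, 0], [0.8, 0, 0, 0, 0, 0, 0], [0.8, 0, 0, 0, 0, 0, 0], [0.8, 0, 0, 0, 0, 0, 0], [0.8, 0, 0, 0, 0, 0, 0]]]'

```text
t: 30.75
eef_pos: [0.5262, 0.2126, 0.1248]
tool_rot: [-0.0, 0.744, 0.668, 0.0]
contact_force: [-0.1, 0.7, -0.1]
gripper_width: 0.903
grasp_force: 0.0
```

step_arm --increments '[[[0.8, 0, 0, 0, 0, 0, 0], [0.8, 0, 0, 0, 0, 0, 0], [0.8, 0, 0, 0, 0, 0, 0], [0.8, 0, 0, 0, 0, 0, 0], [0.8, 0, 0, 0, 0, 0, 0], [0.8, 0, 0, 0, 0, 0, 0], [0.8, 0, 0, 0, 0, 0, 0], [0.8, 0, 0, 0, 0, 0, 0], [0.8, 0, 0, 0, 0, 0, 0], [0.8, 0, 0, 0, 0, 0, 0]]]'

```text
t: 31.58
eef_pos: [0.5261, 0.2127, 0.1248]
tool_rot: [-0.0, 0.744, 0.669, -0.0]
contact_force: [0.2, -0.3, -0.3]
gripper_width: 0.898
grasp_force: 0.0
```

step_arm --increments '[[[0.8, 0, 0, 0, 0, 0, 0], [0.8, 0, 0, 0, 0, 0, 0], [0.8, 0, 0, 0, 0, 0, 0], [0.8, 0, 0, 0, 0, 0, 0], [0.8, 0, 0, 0, 0, 0, 0], [0.8, 0, 0, 0, 0, 0, 0], [0.8, 0, 0, 0, 0, 0, 0], [0.8, 0, 0, 0, 0, 0, 0]]]'

```text
t: 32.25
eef_pos: [0.5261, 0.2127, 0.1248]
tool_rot: [-0.0, 0.744, 0.669, 0.0]
contact_force: [-0.3, 0.2, -0.5]
gripper_width: 0.897
grasp_force: 0.0
```

```bash
python3 - <<'E'
from yc import *
c,t,k=plate('t9.png');print(fit(t,k,np.array([200,180,50])))
E
python3 go.py 639 40.3 80 83.5
```

```text
(np.float64(0.5), np.float64(-0.5), np.float64(259.3150992700315), np.float64(66.12704644909147), np.float64(892.0))
now [526.1 212.6 124.8] psi 83.9 tilt 0.00 t 32.3 w 0.899 gf 0.0 F [-0.3 -0.6  0.8] q7 -0.14
[639.0, 40.3, 80.0, 83.5] shift [-159.4  130.5   44.8] turn [-0.  -0.   0.4]
```

step_arm --increments '[[[0.8, -40, 32, 0, 0, 0, 0], [0.8, -80, 64, 0, 0, 0, 0], [0.8, -120, 98, 10, 0, 0, 0], [0.8, -159.5, 130.5, 30, 0, 0, 0], [0.8, -159.5, 130.5, 45, 0, 0, 0], [0.8, -159.5, 130.5, 45, 0, 0, 0], [0.8, -159.5, 130.5, 45, 0, 0, 0]]]'

```text
t: 32.88
eef_pos: [0.6388, 0.036, 0.0782]
tool_rot: [0.0, 0.746, 0.667, -0.002]
contact_force: [-0.7, 0.5, 0.6]
gripper_width: 0.898
grasp_force: 0.0
```

```bash
python3 go.py 639 40.3 17 83.5
```

```text
now [638.8  36.   78.2] psi 83.6 tilt 0.18 t 32.9 w 0.898 gf 0.0 F [-0.7  0.5  0.6] q7 0.21
[639.0, 40.3, 17.0, 83.5] shift [ 4.5 -0.2 61.2] turn [-0.1  0.2  0.1]
```

step_arm --increments '[[[0.8, 0, 0, 20, 0, 0, 0], [0.8, 0, 0, 30, 0, 0, 0], [0.8, 0, 0, 30, 0, 0, 0], [0.8, 0, 0, 30, 0, 0, 0]]]'

```text
t: 33.22
eef_pos: [0.6383, 0.0418, 0.0497]
tool_rot: [-0.001, 0.743, 0.669, -0.0]
contact_force: [0.1, -1.0, -0.1]
gripper_width: 0.896
grasp_force: 0.0
```

```bash
python3 go.py 639 40.3 17 83.5
```

```text
now [638.3  41.8  49.7] psi 84.0 tilt 0.08 t 33.2 w 0.896 gf 0.0 F [ 0.1 -1.  -0.1] q7 0.23
[639.0, 40.3, 17.0, 83.5] shift [-1.5  0.9 32.7] turn [-0.1 -0.   0.5]
```

step_arm --increments '[[[0.8, -1, 0.5, 20, 0, 0, 1], [0.8, -1, 0.5, 33, 0, 0, 1], [0.8, -1, 0.5, 33, 0, 0, 1], [0, -1, 0.5, 33, 0, 0, 1], [0, -1, 0.5, 33, 0, 0, 1], [0, -1, 0.5, 33, 0, 0, 1], [0, -1, 0.5, 33, 0, 0, 1], [0, -1, 0.5, 0, 0, 0, 1], [0, -1, 0.5, -30, 0, 0, 1], [0, -1, 0.5, -30, 0, 0, 1]]]' --force 50

```text
t: 34.05
eef_pos: [0.6431, 0.0385, 0.0855]
tool_rot: [0.003, 0.75, 0.662, 0.003]
contact_force: [0.8, -0.0, -0.1]
gripper_width: 0.66
grasp_force: 53.9
```

```bash
python3 go.py 618 190 80 40 598.9 320.5 60 5.7
```

```text
now [643.1  38.5  85.5] psi 82.9 tilt 0.50 t 34.0 w 0.660 gf 53.9 F [ 0.8 -0.  -0.1] q7 0.20
[618.0, 190.0, 80.0, 40.0] shift [147.2 -43.7   5.4] turn [ 0.4 -0.3 42.9]
[598.9, 320.5, 60.0, 5.7] shift [  69.3 -112.2   20. ] turn [ 0.   0.  34.3]
```

step_arm --increments '[[[0, 147, -43.5, 5, 0, 0, 43], [0, 147, -43.5, 5, 0, 0, 43], [0, 147, -43.5, 5, 0, 0, 43], [0, 147, -43.5, 5, 0, 0, 43], [0, 147, -43.5, 5, 0, 0, 43], [0, 147, -43.5, 5, 0, 0, 43], [0, 147, -43.5, 5, 0, 0, 43], [0, 147, -43.5, 5, 0, 0, 43]]]'

```text
t: 34.72
eef_pos: [0.6142, 0.1903, 0.0746]
tool_rot: [0.0, 0.939, 0.343, -0.0]
contact_force: [0.3, -0.1, -0.9]
gripper_width: 0.66
grasp_force: 53.9
```

```bash
python3 go.py 598.9 320.5 60 5.7
```

```text
now [614.2 190.3  74.6] psi 40.1 tilt 0.05 t 34.7 w 0.660 gf 53.9 F [ 0.3 -0.1 -0.9] q7 -0.64
[598.9, 320.5, 60.0, 5.7] shift [  72.2 -109.4   14.5] turn [ 0.   0.  34.4]
```

step_arm --increments '[[[0, 72, -109.5, 15, 0, 0, 34.5], [0, 72, -109.5, 15, 0, 0, 34.5], [0, 72, -109.5, 15, 0, 0, 34.5], [0, 72, -109.5, 15, 0, 0, 34.5], [0, 72, -109.5, 15, 0, 0, 34.5], [0, 72, -109.5, 15, 0, 0, 34.5], [0, 72, -109.5, 15, 0, 0, 34.5], [0, 72, -109.5, 15, 0, 0, 34.5]]]'

```text
t: 35.38
eef_pos: [0.5998, 0.3191, 0.0601]
tool_rot: [0.0, 0.999, 0.048, 0.0]
contact_force: [0.4, -1.1, -0.9]
gripper_width: 0.659
grasp_force: 53.9
```

```bash
python3 go.py 598.9 320.5 6 5.7
```

```text
now [599.8 319.1  60.1] psi 5.5 tilt 0.02 t 35.4 w 0.659 gf 53.9 F [ 0.4 -1.1 -0.9] q7 -1.34
[598.9, 320.5, 6.0, 5.7] shift [-0.8 -1.5 54.1] turn [ 0.  -0.  -0.2]
```

step_arm --increments '[[[0, -1, -1.5, 30, 0, 0, 0], [0, -1, -1.5, 45, 0, 0, 0], [0, -1, -1.5, 52, 0, 0, 0], [0, -1, -1.5, 54.5, 0, 0, 0], [0, -1, -1.5, 54.5, 0, 0, 0], [0, -1, -1.5, 54.5, 0, 0, 0], [0.6, -1, -1.5, 54.5, 0, 0, 0], [0.6, -1, -1.5, 54.5, 0, 0, 0], [0.6, -1, -1.5, 54.5, 0, 0, 0], [0.6, -1, -1.5, 40, 0, 0, 0]]]'

```text
t: 36.22
eef_pos: [0.5965, 0.3216, 0.0177]
tool_rot: [0.001, 0.999, 0.047, -0.002]
contact_force: [0.3, 0.2, -1.8]
gripper_width: 0.798
grasp_force: 0.0
```

step_arm --increments '[[[0.6, 0, 0, -40, 0, 0, 0], [0.6, 0, 0, -80, 0, 0, 0], [0.6, 0, 0, -100, 0, 0, 0], [0.6, -20, 40, -120, 0, 0, 0], [0.6, -40, 80, -120, 0, 0, 0], [0.6, -60, 120, -120, 0, 0, 0], [0.6, -80, 160, -120, 0, 0, 0], [0.6, -90, 180, -120, 0, 0, 0], [0.6, -90, 180, -120, 0, 0, 0], [0.6, -90, 180, -120, 0, 0, 0]]]'

```text
t: 37.05
eef_pos: [0.5251, 0.132, 0.141]
tool_rot: [-0.001, 0.999, 0.045, 0.0]
contact_force: [0.1, 0.3, -0.4]
gripper_width: 0.799
grasp_force: 0.0
```

```bash
python3 go.py 500 0 150 -30
python3 - <<'E'
from yc import *
c=snap('top','t10.png')
def f(n,zu,ctr,rim,s):
    _,t,k=plate(c=c,zu=zu,ctr=ctr);r=fit(t,k,np.array(rim),s);print(n,ctr[0]+r[0],ctr[1]+r[1],r[2:])
f('yellow',.004,(598.9,320.5),[200,180,50],-1)
f('black',.003,(447,-378),[25,32,28],1)
f('silver',.003,(595.5,-252.5),[130,135,132],-1)
E
```

```text
now [525.1 132.  141. ] psi 5.1 tilt 0.10 t 37.0 w 0.799 gf 0.0 F [ 0.1  0.3 -0.4] q7 -1.11
[500.0, 0.0, 150.0, -30.0] shift [-36.8 129.3  -9.2] turn [-0.1 -0.  35.1]
yellow 597.4 321.5 (np.float64(275.1439274598124), np.float64(40.85967224365058), np.float64(635.4117647058823))
black 446.5 -373.5 (np.float64(161.28949397819775), np.float64(49.27776433868934), np.float64(374.1176470588234))
silver 598.0 -254.5 (np.float64(340.8622347642047), np.float64(66.3256429898977), np.float64(260.1764705882355))
```

step_arm --increments '[[[0.9, -40, 255, 0, 0, 0, 16], [0.9, -40, 255, 0, 0, 0, 16], [0.9, -40, 255, 0, 0, 0, 16], [0.9, -40, 255, 0, 0, 0, 16], [0.9, -40, 255, 0, 0, 0, 16], [0.9, -40, 255, 0, 0, 0, 16], [0.9, -40, 255, 0, 0, 0, 16], [0.9, -40, 255, 0, 0, 0, 16], [0.9, -40, 255, 0, 0, 0, 16], [0.9, -40, 255, 0, 0, 0, 16]]]'

```text
t: 37.93
eef_pos: [0.5108, -0.1213, 0.1396]
tool_rot: [-0.0, 0.996, -0.091, -0.0]
contact_force: [-0.8, 0.5, 0.3]
gripper_width: 0.955
grasp_force: 0.0
```

```bash
python3 go.py 447 -378 120 -27;python3 - <<'E'
from yc import *
c=snap('top','t11.png')
def f(n,zu,ctr,rim,s):
    _,t,k=plate(c=c,zu=zu,ctr=ctr);r=fit(t,k,np.array(rim),s);print(n,ctr[0]+r[0],ctr[1]+r[1],r[2:])
f('yellow',.004,(598.9,320.5),[200,180,50],-1)
_,t,k=plate(c=c,zu=.004,ctr=(598.9,320.5))
a=cv2.resize(k[:,:,::-1],None,fx=1.4,fy=1.4);
im=cv2.imread('pics/t11.png');u,v=proj(c,[.447,-.378,.02]).astype(int);print(u,v)
b=cv2.resize(im[v-20:v+20,u-20:u+20],(393,393),interpolation=cv2.INTER_CUBIC)
cv2.imwrite('pics/p7.png',np.hstack([a[:393,:393],b]))
E
```

```text
now [ 510.8 -121.3  139.6] psi -10.4 tilt 0.04 t 37.9 w 0.955 gf 0.0 F [-0.8  0.5  0.3] q7 -0.90
[447.0, -378.0, 120.0, -27.0] shift [-16.4 264.   19.4] turn [-0.   0.  16.6]
yellow 597.9 323.0 (np.float64(192.23844043332969), np.float64(70.34901849195148), np.float64(616.2352941176468))
410 223
```

View pics/p7.png

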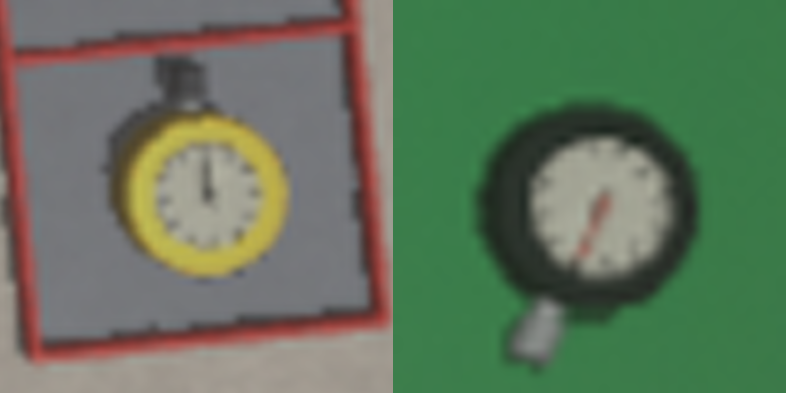

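Yellow is flat in its compartment, crown at (180,80) pointing to the black end. Black is undisturbed on the mat: dial at (600,207), crown at (537,330).

```bash
python3 - <<'E'
from h import *
c=snap('top')
pose(c,(600-393,207),(537-393,331),.003,f=9.825,o=(390,203))
E
python3 go.py 447 -378 100 -26.5
```

```text
centre [ 446.7 -376.8] crown dist 38.6 ang 154.4
now [ 510.5 -121.2  139.5] psi -10.4 tilt 0.03 t 38.0 w 0.952 gf 0.0 F [-0.2  0.2 -1.3] q7 -0.90
[447.0, -378.0, 100.0, -26.5] shift [-16.2 264.1  39.4] turn [-0.   0.  16.1]
```

step_arm --increments '[[[1, -16.5, 263.5, 39, 0, 0, 16], [1, -16.5, 263.5, 39, 0, 0, 16], [1, -16.5, 263.5, 39, 0, 0, 16], [1, -16.5, 263.5, 39, 0, 0, 16], [1, -16.5, 263.5, 39, 0, 0, 16], [1, -16.5, 263.5, 39, 0, 0, 16], [1, -16.5, 263.5, 39, 0, 0, 16], [1, -16.5, 263.5, 39, 0, 0, 16], [1, -16.5, 263.5, 39, 0, 0, 16], [1, -16.5, 263.5, 39, 0, 0, 16]]]'

```text
t: 38.87
eef_pos: [0.4464, -0.3774, 0.1003]
tool_rot: [-0.001, 0.974, -0.229, -0.0]
contact_force: [-0.2, 0.3, 0.4]
gripper_width: 1.001
grasp_force: 0.0
```

step_arm --increments '[[[1, 0, 0, 30, 0, 0, 0], [1, 0, 0, 40, 0, 0, 0], [1, 0, 0, 40, 0, 0, 0], [1, 0, 0, 40, 0, 0, 0]]]'

```text
t: 39.2
eef_pos: [0.4456, -0.3778, 0.0605]
tool_rot: [-0.0, 0.973, -0.229, -0.001]
contact_force: [-0.8, -0.3, 0.2]
gripper_width: 1.003
grasp_force: 0.0
```

```bash
python3 go.py 446.8 -377.3 2 -26.3
```

```text
now [ 445.6 -377.8   60.5] psi -26.5 tilt 0.10 t 39.2 w 1.003 gf 0.0 F [-0.8 -0.3  0.2] q7 -0.65
[446.8, -377.3, 2.0, -26.3] shift [ 0.9 -1.  58.5] turn [-0.   0.1 -0.2]
```

step_arm --increments '[[[1, 1, -1, 30, 0, 0, 0], [1, 1, -1, 50, 0, 0, 0], [1, 1, -1, 57.5, 0, 0, 0], [1, 1, -1, 57.5, 0, 0, 0], [0, 1, -1, 57.5, 0, 0, 0], [0, 1, -1, 57.5, 0, 0, 0], [0, 1, -1, 57.5, 0, 0, 0], [0, 1, -1, 57.5, 0, 0, 0], [0, 1, -1, 57.5, 0, 0, 0], [0, 1, -1, 57.5, 0, 0, 0]]]' --force 50

```text
t: 40.03
eef_pos: [0.4472, -0.3796, 0.0052]
tool_rot: [0.0, 0.973, -0.23, 0.001]
contact_force: [-0.4, 1.8, 5.8]
gripper_width: 0.661
grasp_force: 52.2
```

step_arm --increments '[[[0, 0, 0, -40, 0, 0, 0], [0, 0, 0, -80, 0, 0, 0], [0, 0, 0, -85, 0, 0, 0], [0, 0, 0, -85, 0, 0, 0]]]'

```text
t: 40.37
eef_pos: [0.4479, -0.3805, 0.0916]
tool_rot: [0.001, 0.973, -0.23, 0.003]
contact_force: [0.4, 0.9, -1.5]
gripper_width: 0.658
grasp_force: 54.4
```

```bash
python3 go.py 545 -165 85 -15 638.5 40.3 70 -5.7
```

```text
now [ 447.9 -380.5   91.6] psi -26.6 tilt 0.35 t 40.4 w 0.658 gf 54.4 F [ 0.4  0.9 -1.5] q7 -0.68
[545.0, -165.0, 85.0, -15.0] shift [  -9.7 -236.2    6.3] turn [  0.1  -0.3 -11.6]
[638.5, 40.3, 70.0, -5.7] shift [  37.2 -222.5   15. ] turn [ 0.   0.  -9.3]
```

step_arm --increments '[[[0, -10, -236, 6, 0, 0, -12], [0, -10, -236, 6, 0, 0, -12], [0, -10, -236, 6, 0, 0, -12], [0, -10, -236, 6, 0, 0, -12], [0, -10, -236, 6, 0, 0, -12], [0, -10, -236, 6, 0, 0, -12], [0, -10, -236, 6, 0, 0, -12], [0, -10, -236, 6, 0, 0, -12], [0, -10, -236, 6, 0, 0, -12], [0, -10, -236, 6, 0, 0, -12]]]'

```text
t: 41.2
eef_pos: [0.5421, -0.1648, 0.0821]
tool_rot: [0.0, 0.992, -0.128, -0.0]
contact_force: [0.2, -0.1, -1.7]
gripper_width: 0.658
grasp_force: 54.3
```

```bash
python3 go.py 638.5 40.3 70 -5.7
```

```text
now [ 542.1 -164.8   82.1] psi -14.7 tilt 0.04 t 41.2 w 0.658 gf 54.3 F [ 0.2 -0.1 -1.7] q7 -0.87
[638.5, 40.3, 70.0, -5.7] shift [  41.1 -222.9   11.9] turn [ 0.  0. -9.]
```

step_arm --increments '[[[0, 41, -223, 12, 0, 0, -9], [0, 41, -223, 12, 0, 0, -9], [0, 41, -223, 12, 0, 0, -9], [0, 41, -223, 12, 0, 0, -9], [0, 41, -223, 12, 0, 0, -9], [0, 41, -223, 12, 0, 0, -9], [0, 41, -223, 12, 0, 0, -9], [0, 41, -223, 12, 0, 0, -9], [0, 41, -223, 12, 0, 0, -9], [0, 41, -223, 12, 0, 0, -9]]]'

```text
t: 42.03
eef_pos: [0.6383, 0.0391, 0.0706]
tool_rot: [0.0, 0.999, -0.051, -0.0]
contact_force: [-0.8, 0.2, -0.6]
gripper_width: 0.661
grasp_force: 54.3
```

```bash
python3 go.py 638.5 40.3 18.5 -5.7
```

```text
now [638.3  39.1  70.6] psi -5.8 tilt 0.05 t 42.0 w 0.661 gf 54.3 F [-0.8  0.2 -0.6] q7 -1.11
[638.5, 40.3, 18.5, -5.7] shift [ 0.  -1.2 52.1] turn [ 0.  -0.  -0.1]
```

step_arm --increments '[[[0, 0, -1, 25, 0, 0, 0], [0, 0, -1, 42, 0, 0, 0], [0, 0, -1, 49, 0, 0, 0], [0, 0, -1, 52, 0, 0, 0], [0, 0, -1, 52, 0, 0, 0], [0, 0, -1, 52, 0, 0, 0], [0.6, 0, -1, 52, 0, 0, 0], [0.6, 0, -1, 52, 0, 0, 0], [0.6, 0, -1, 52, 0, 0, 0], [0.6, 0, -1, 52, 0, 0, 0]]]'

```text
t: 42.87
eef_pos: [0.6393, 0.0431, 0.0183]
tool_rot: [0.0, 0.999, -0.049, 0.0]
contact_force: [0.3, -0.5, -0.1]
gripper_width: 0.798
grasp_force: 0.0
```

step_arm --increments '[[[0.6, 0, 0, -25, 0, 0, 0], [0.6, 0, 0, -55, 0, 0, 0], [0.6, -30, -20, -90, 0, 0, 0], [0.6, -60, -50, -115, 0, 0, 0], [0.6, -90, -80, -115, 0, 0, 0], [0.6, -120, -110, -115, 0, 0, 0], [0.6, -120, -140, -115, 0, 0, 0], [0.6, -120, -140, -115, 0, 0, 0], [0.6, -120, -140, -115, 0, 0, 0], [0.6, -120, -140, -115, 0, 0, 0]]]'

```text
t: 43.7
eef_pos: [0.5334, 0.1942, 0.1334]
tool_rot: [0.0, 0.999, -0.048, 0.0]
contact_force: [-0.3, -0.5, -0.6]
gripper_width: 0.797
grasp_force: 0.0
```

```bash
cat >> yc.py <<'E'
def dialfit(c,zu,ctr,r=20.,span=15):
    "centre from the white dial: maximise brightness inside r-2 minus outside r+2"
    _,t,k=plate(c=c,zu=zu,ctr=ctr);best=(-1e9,)
    for cx in np.arange(-span,span+.1,.5):
        for cy in np.arange(-span,span+.1,.5):
            s=ring(t,cx,cy,r-2).sum(1).mean()+ring(t,cx,cy,r-5).sum(1).mean()-2*ring(t,cx,cy,r+3).sum(1).mean()
            if s>best[0]: best=(s,cx,cy)
    return ctr[0]+best[1],ctr[1]+best[2],best[0],k,best[1],best[2]
E
python3 - <<'E'
from yc import *
c=snap('top','t12.png')
d=dialfit(c,.016,(638.7,40.5));print(d[:3]);k=d[3]
for r in(35,38,41):
    p=ring(k,d[4],d[5],r); print(r,[p[a].astype(int).tolist() for a in range(145,210,5)])
E
python3 go.py
```

```text
(np.float64(638.7), np.float64(44.0), np.float64(451.95277777777784))
35 [[118, 119, 120], [118, 120, 121], [124, 126, 127], [122, 124, 126], [113, 114, 116], [115, 116, 115], [130, 133, 131], [148, 151, 149], [113, 115, 113], [83, 84, 84], [99, 101, 101], [84, 86, 86], [83, 85, 84]]
38 [[114, 112, 114], [97, 96, 97], [89, 89, 88], [114, 116, 116], [105, 106, 107], [110, 110, 110], [130, 132, 130], [140, 143, 141], [104, 106, 104], [94, 94, 94], [125, 127, 128], [118, 120, 122], [118, 121, 121]]
41 [[172, 170, 172], [153, 151, 152], [152, 150, 151], [161, 159, 161], [138, 136, 137], [104, 103, 103], [127, 129, 127], [136, 139, 137], [102, 104, 102], [79, 78, 79], [88, 88, 88], [102, 102, 103], [101, 103, 103]]
now [533.6 193.1 133.4] psi -5.7 tilt 0.04 t 43.8 w 0.799 gf 0.0 F [ 0.3  0.6 -0.5] q7 -1.39
```

step_arm --increments '[[[0.8, 30, 35, 0, 0, 0, -3], [0.8, 60, 70, 0, 0, 0, -3], [0.8, 90, 105, 10, 0, 0, -3], [0.8, 119, 138, 40, 0, 0, -3], [0.8, 119, 138, 65, 0, 0, -3], [0.8, 119, 138, 75, 0, 0, -3], [0.8, 119, 138, 75, 0, 0, -3], [0.8, 119, 138, 75, 0, 0, -3]]]'

```text
t: 44.42
eef_pos: [0.6379, 0.044, 0.0581]
tool_rot: [0.0, 1.0, -0.024, -0.001]
contact_force: [-0.4, 0.6, 0.1]
gripper_width: 0.902
grasp_force: 0.0
```

```bash
python3 go.py 638.7 43.5 18 -2.5
```

```text
now [637.9  44.   58.1] psi -2.7 tilt 0.08 t 44.4 w 0.902 gf 0.0 F [-0.4  0.6  0.1] q7 -1.07
[638.7, 43.5, 18.0, -2.5] shift [ 0.9  0.5 40.1] turn [ 0.   0.1 -0.2]
```

step_arm --increments '[[[0.8, 0.5, 0.5, 25, 0, 0, 0], [0.8, 0.5, 0.5, 40, 0, 0, 0], [0.8, 0.5, 0.5, 40, 0, 0, 0], [0, 0.5, 0.5, 40, 0, 0, 0], [0, 0.5, 0.5, 40, 0, 0, 0], [0, 0.5, 0.5, 40, 0, 0, 0], [0, 0.5, 0.5, 40, 0, 0, 0], [0, 0.5, 0.5, 34, 0, 0, 0], [0, 0.5, 3.5, 34, 0, 0, 3], [0, 0.5, 3.5, 34, 0, 0, 3]]]' --force 50

```text
t: 45.25
eef_pos: [0.6388, 0.0414, 0.025]
tool_rot: [0.0, 0.999, -0.05, 0.0]
contact_force: [0.2, -0.4, -0.4]
gripper_width: 0.657
grasp_force: 53.2
```

```bash
python3 go.py 638.7 40.5 18.5 -5.7
```

```text
now [638.8  41.4  25. ] psi -5.7 tilt 0.04 t 45.2 w 0.657 gf 53.2 F [ 0.2 -0.4 -0.4] q7 -1.08
[638.7, 40.5, 18.5, -5.7] shift [-0.1  0.9  6.5] turn [ 0. -0. -0.]
```

step_arm --increments '[[[0, 0, 0.5, 4, 0, 0, 0], [0, 0, 0.5, 6.5, 0, 0, 0], [0, 0, 0.5, 6.5, 0, 0, 0], [0.6, 0, 0.5, 6.5, 0, 0, 0], [0.6, 0, 0.5, 6.5, 0, 0, 0], [0.6, 0, 0.5, 6.5, 0, 0, 0], [0.6, 0, 0.5, 6.5, 0, 0, 0]]]'

```text
t: 45.83
eef_pos: [0.6384, 0.0413, 0.0174]
tool_rot: [0.0, 0.999, -0.048, -0.0]
contact_force: [0.9, -0.1, 0.2]
gripper_width: 0.8
grasp_force: 0.0
```

step_arm --increments '[[[0.6, 0, 0, -25, 0, 0, 0], [0.6, 0, 0, -55, 0, 0, 0], [0.6, -30, -20, -90, 0, 0, 0], [0.6, -60, -50, -115, 0, 0, 0], [0.6, -90, -80, -115, 0, 0, 0], [0.6, -120, -110, -115, 0, 0, 0], [0.6, -120, -140, -115, 0, 0, 0], [0.6, -120, -140, -115, 0, 0, 0], [0.6, -120, -140, -115, 0, 0, 0], [0.6, -120, -140, -115, 0, 0, 0]]]'

```text
t: 46.67
eef_pos: [0.5328, 0.1922, 0.1326]
tool_rot: [0.0, 0.999, -0.048, 0.0]
contact_force: [-0.5, -0.8, 0.3]
gripper_width: 0.8
grasp_force: 0.0
```

```bash
python3 - <<'E'
from yc import *
c=snap('top','t13.png')
d=dialfit(c,.016,(638.7,40.5));print(d[:3]);k=d[3]
for r in(35,38,41):
    p=ring(k,d[4],d[5],r).sum(1)/3; print(r,[int(p[a]) for a in range(155,203,3)])
im=cv2.imread('pics/t13.png');u,v=proj(c,[.61,.04,.016]).astype(int);print(u,v)
cv2.imwrite('pics/p8.png',cv2.resize(im[v-30:v+30,u-30:u+30],None,fx=10,fy=10,interpolation=cv2.INTER_CUBIC))
E
python3 go.py
```

```text
(np.float64(638.7), np.float64(42.0), np.float64(441.0666666666667))
35 [127, 124, 125, 111, 100, 119, 138, 150, 132, 107, 80, 89, 104, 101, 93, 91]
38 [106, 118, 109, 95, 97, 121, 142, 141, 127, 98, 79, 104, 123, 127, 123, 119]
41 [144, 148, 142, 115, 98, 115, 141, 142, 123, 96, 77, 76, 80, 84, 95, 98]
259 165
now [533.1 191.1 132.8] psi -5.6 tilt 0.05 t 46.7 w 0.800 gf 0.0 F [ 0.4 -0.1 -0.1] q7 -1.39
```

View pics/p8.png

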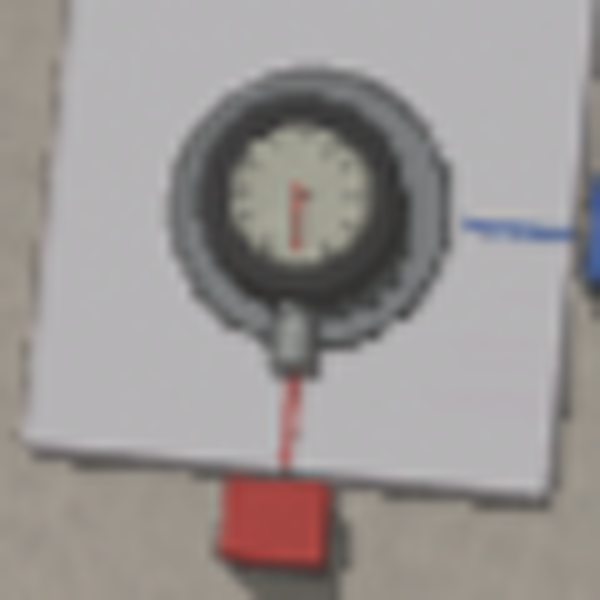

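Black is flat on the disc: dial at (300,192), crown at (293,340), aimed along the red line at (290,400). Waiting 3 s.

step_arm --increments '[[[0.8, 0, 0, 0, 0, 0, 0], [0.8, 0, 0, 0, 0, 0, 0], [0.8, 0, 0, 0, 0, 0, 0], [0.8, 0, 0, 0, 0, 0, 0], [0.8, 0, 0, 0, 0, 0, 0], [0.8, 0, 0, 0, 0, 0, 0], [0.8, 0, 0, 0, 0, 0, 0], [0.8, 0, 0, 0, 0, 0, 0], [0.8, 0, 0, 0, 0, 0, 0], [0.8, 0, 0, 0, 0, 0, 0]]]'

```text
t: 47.55
eef_pos: [0.5328, 0.1923, 0.1328]
tool_rot: [0.0, 0.999, -0.049, 0.0]
contact_force: [0.2, 0.5, -0.1]
gripper_width: 0.904
grasp_force: 0.0
```

step_arm --increments '[[[0.8, 0, 0, 0, 0, 0, 0], [0.8, 0, 0, 0, 0, 0, 0], [0.8, 0, 0, 0, 0, 0, 0], [0.8, 0, 0, 0, 0, 0, 0], [0.8, 0, 0, 0, 0, 0, 0], [0.8, 0, 0, 0, 0, 0, 0], [0.8, 0, 0, 0, 0, 0, 0], [0.8, 0, 0, 0, 0, 0, 0], [0.8, 0, 0, 0, 0, 0, 0], [0.8, 0, 0, 0, 0, 0, 0]]]'

```text
t: 48.38
eef_pos: [0.5328, 0.1922, 0.1328]
tool_rot: [-0.0, 0.999, -0.049, 0.0]
contact_force: [-0.8, 0.6, -1.1]
gripper_width: 0.902
grasp_force: 0.0
```

step_arm --increments '[[[0.8, 0, 0, 0, 0, 0, 0], [0.8, 0, 0, 0, 0, 0, 0], [0.8, 0, 0, 0, 0, 0, 0], [0.8, 0, 0, 0, 0, 0, 0], [0.8, 0, 0, 0, 0, 0, 0], [0.8, 0, 0, 0, 0, 0, 0]]]'

```text
t: 48.88
eef_pos: [0.5328, 0.1923, 0.1328]
tool_rot: [-0.0, 0.999, -0.049, 0.0]
contact_force: [-0.2, 0.9, -0.1]
gripper_width: 0.904
grasp_force: 0.0
```

```bash
python3 - <<'E'
from yc import *
c=snap('top','t14.png');print(dialfit(c,.016,(638.7,40.5))[:3])
E
python3 go.py 638.7 41.5 58 -4.5
```

```text
(np.float64(638.7), np.float64(42.0), np.float64(440.9888888888888))
now [532.8 192.2 132.8] psi -5.6 tilt 0.00 t 48.9 w 0.899 gf 0.0 F [ 0.3 -0.  -0.1] q7 -1.39
[638.7, 41.5, 58.0, -4.5] shift [120.1 139.7  74.8] turn [-0.  -0.  -1.1]
```

step_arm --increments '[[[0.8, 30, 35, 0, 0, 0, -1], [0.8, 60, 70, 0, 0, 0, -1], [0.8, 90, 105, 10, 0, 0, -1], [0.8, 120, 139.5, 40, 0, 0, -1], [0.8, 120, 139.5, 65, 0, 0, -1], [0.8, 120, 139.5, 75, 0, 0, -1], [0.8, 120, 139.5, 75, 0, 0, -1], [0.8, 120, 139.5, 75, 0, 0, -1], [0.8, 120, 139.5, 100, 0, 0, -1], [0.8, 120, 139.5, 114.5, 0, 0, -1]]]'

```text
t: 49.77
eef_pos: [0.6392, 0.0439, 0.0187]
tool_rot: [-0.001, 0.999, -0.039, 0.001]
contact_force: [-0.2, -0.3, -0.2]
gripper_width: 0.902
grasp_force: 0.0
```

step_arm --increments '[[[0.8, 0, 0, 0, 0, 0, 0], [0, 0, 0, 0, 0, 0, 0], [0, 0, 0, 0, 0, 0, 0], [0, 0, 0, 0, 0, 0, 0], [0, 0, 0, 0, 0, 0, 0], [0, 0, 0, -15, 0, 0, 0], [0, 0, 0, -20, 0, 0, 0], [0, 0, 0, -20, 0, 0, 0]]]' --force 50

```text
t: 50.43
eef_pos: [0.6399, 0.0414, 0.0405]
tool_rot: [-0.0, 0.999, -0.04, 0.002]
contact_force: [0.8, -1.0, -0.7]
gripper_width: 0.655
grasp_force: 53.4
```

```bash
python3 go.py 638.7 40.5 38 40
```

```text
now [639.9  41.4  40.5] psi -4.6 tilt 0.18 t 50.4 w 0.655 gf 53.4 F [ 0.8 -1.  -0.7] q7 -1.08
[638.7, 40.5, 38.0, 40.0] shift [-1.1  1.   2.5] turn [  0.1  -0.2 -44.6]
```

step_arm --increments '[[[0, -1, 1, 0, 0, 0, -45], [0, -1, 1, 0, 0, 0, -45], [0, -1, 1, 0, 0, 0, -45], [0, -1, 1, 0, 0, 0, -45], [0, -1, 1, 0, 0, 0, -45], [0, -1, 1, 0, 0, 0, -45], [0, -1, 1, 0, 0, 0, -45], [0, -1, 1, 0, 0, 0, -45]]]'

```text
t: 51.1
eef_pos: [0.6376, 0.0406, 0.0386]
tool_rot: [-0.0, 0.938, 0.346, 0.0]
contact_force: [-0.3, -0.3, -0.9]
gripper_width: 0.659
grasp_force: 53.3
```

step_arm --increments '[[[0, 0, 0, 0, 0, 0, -44], [0, 0, 0, 0, 0, 0, -44], [0, 0, 0, 0, 0, 0, -44], [0, 0, 0, 0, 0, 0, -44], [0, 0, 0, 0, 0, 0, -44], [0, 0, 0, 0, 0, 0, -44], [0, 0, 0, 0, 0, 0, -44], [0, 0, 0, 0, 0, 0, -44]]]'

```text
t: 51.77
eef_pos: [0.6375, 0.0406, 0.0383]
tool_rot: [-0.0, 0.742, 0.67, 0.0]
contact_force: [-0.6, 0.2, -0.7]
gripper_width: 0.659
grasp_force: 53.3
```

```bash
python3 go.py 638.7 40.5 18.5 84.3
```

```text
now [637.5  40.6  38.3] psi 84.2 tilt 0.02 t 51.8 w 0.659 gf 53.3 F [-0.6  0.2 -0.7] q7 0.19
[638.7, 40.5, 18.5, 84.3] shift [ 0.   1.2 19.8] turn [-0.  -0.  -0.1]
```

step_arm --increments '[[[0, 0, 1, 12, 0, 0, 0], [0, 0, 1, 18, 0, 0, 0], [0, 0, 1, 19.5, 0, 0, 0], [0, 0, 1, 19.5, 0, 0, 0], [0.6, 0, 1, 19.5, 0, 0, 0], [0.6, 0, 1, 19.5, 0, 0, 0], [0.6, 0, 1, 19.5, 0, 0, 0], [0.6, 0, 1, 19.5, 0, 0, 0]]]'

```text
t: 52.43
eef_pos: [0.6383, 0.0407, 0.0182]
tool_rot: [-0.0, 0.741, 0.672, -0.0]
contact_force: [0.5, -0.9, 0.4]
gripper_width: 0.801
grasp_force: 0.0
```

step_arm --increments '[[[0.6, 0, 0, -25, 0, 0, 0], [0.6, 0, 0, -55, 0, 0, 0], [0.6, 20, -30, -90, 0, 0, 0], [0.6, 50, -60, -115, 0, 0, 0], [0.6, 80, -90, -115, 0, 0, 0], [0.6, 110, -120, -115, 0, 0, 0], [0.6, 140, -120, -115, 0, 0, 0], [0.6, 140, -120, -115, 0, 0, 0], [0.6, 140, -120, -115, 0, 0, 0], [0.6, 140, -120, -115, 0, 0, 0]]]'

```text
t: 53.27
eef_pos: [0.5329, 0.1916, 0.1337]
tool_rot: [0.0, 0.741, 0.672, -0.0]
contact_force: [-0.9, -0.4, -0.1]
gripper_width: 0.801
grasp_force: 0.0
```

```bash
python3 - <<'E'
from yc import *
c=snap('top','t15.png')
d=dialfit(c,.016,(638.7,40.5));print(d[:3]);k=d[3]
for r in(35,38,41):
    p=ring(k,d[4],d[5],r).sum(1)/3; print(r,[int(p[a]) for a in range(241,290,3)])
E
python3 go.py
```

```text
(np.float64(638.7), np.float64(42.0), np.float64(455.6611111111111))
35 [107, 120, 122, 108, 78, 80, 104, 116, 134, 133, 121, 116, 124, 125, 123, 125, 128]
38 [125, 125, 117, 105, 79, 86, 104, 129, 144, 141, 119, 97, 99, 105, 106, 101, 104]
41 [99, 103, 115, 89, 61, 79, 102, 134, 143, 136, 125, 126, 113, 117, 115, 151, 167]
now [533.1 190.5 133.7] psi 84.3 tilt 0.05 t 53.3 w 0.799 gf 0.0 F [-0.3 -0.5  0.2] q7 -0.17
```

step_arm --increments '[[[0.8, 0, 0, 0, 0, 0, 0], [0.8, 0, 0, 0, 0, 0, 0], [0.8, 0, 0, 0, 0, 0, 0], [0.8, 0, 0, 0, 0, 0, 0], [0.8, 0, 0, 0, 0, 0, 0], [0.8, 0, 0, 0, 0, 0, 0], [0.8, 0, 0, 0, 0, 0, 0], [0.8, 0, 0, 0, 0, 0, 0], [0.8, 0, 0, 0, 0, 0, 0], [0.8, 0, 0, 0, 0, 0, 0]]]'

```text
t: 54.15
eef_pos: [0.5328, 0.1918, 0.1338]
tool_rot: [-0.0, 0.741, 0.672, 0.0]
contact_force: [-0.3, -0.9, -0.2]
gripper_width: 0.9
grasp_force: 0.0
```

step_arm --increments '[[[0.8, 0, 0, 0, 0, 0, 0], [0.8, 0, 0, 0, 0, 0, 0], [0.8, 0, 0, 0, 0, 0, 0], [0.8, 0, 0, 0, 0, 0, 0], [0.8, 0, 0, 0, 0, 0, 0], [0.8, 0, 0, 0, 0, 0, 0], [0.8, 0, 0, 0, 0, 0, 0], [0.8, 0, 0, 0, 0, 0, 0], [0.8, 0, 0, 0, 0, 0, 0], [0.8, 0, 0, 0, 0, 0, 0]]]'

```text
t: 54.98
eef_pos: [0.5328, 0.1917, 0.1338]
tool_rot: [-0.0, 0.741, 0.672, -0.0]
contact_force: [1.1, 0.1, -0.1]
gripper_width: 0.903
grasp_force: 0.0
```

step_arm --increments '[[[0.8, 0, 0, 0, 0, 0, 0], [0.8, 0, 0, 0, 0, 0, 0], [0.8, 0, 0, 0, 0, 0, 0], [0.8, 0, 0, 0, 0, 0, 0], [0.8, 0, 0, 0, 0, 0, 0], [0.8, 0, 0, 0, 0, 0, 0]]]'

```text
t: 55.48
eef_pos: [0.5328, 0.1917, 0.1338]
tool_rot: [-0.0, 0.741, 0.672, 0.0]
contact_force: [0.7, 0.1, 0.1]
gripper_width: 0.899
grasp_force: 0.0
```

```bash
python3 - <<'E'
from yc import *
c=snap('top','t16.png');print(dialfit(c,.016,(638.7,40.5))[:3])
E
python3 go.py 638.5 41 58 84.5
```

```text
(np.float64(638.7), np.float64(42.0), np.float64(455.1444444444444))
now [532.8 191.7 133.7] psi 84.4 tilt 0.00 t 55.5 w 0.901 gf 0.0 F [-0.2 -0.4  0.3] q7 -0.17
[638.5, 41.0, 58.0, 84.5] shift [-139.7  119.9   75.7] turn [-0.   0.  -0.1]
```

Approach, grip, lift, then to slot 2 in the tray (492.4, 309.9).

step_arm --increments '[[[0.8, -35, 30, 0, 0, 0, 0], [0.8, -70, 60, 0, 0, 0, 0], [0.8, -105, 90, 10, 0, 0, 0], [0.8, -139.5, 120, 40, 0, 0, 0], [0.8, -139.5, 120, 65, 0, 0, 0], [0.8, -139.5, 120, 75, 0, 0, 0], [0.8, -139.5, 120, 75, 0, 0, 0], [0.8, -139.5, 120, 75, 0, 0, 0], [0.8, -139.5, 120, 100, 0, 0, 0], [0.8, -139.5, 120, 115, 0, 0, 0]]]'

```text
t: 56.37
eef_pos: [0.6393, 0.0436, 0.0195]
tool_rot: [0.0, 0.74, 0.673, 0.001]
contact_force: [-1.0, 0.5, -0.0]
gripper_width: 0.9
grasp_force: 0.0
```

step_arm --increments '[[[0.8, 0, 0, 0, 0, 0, 0], [0, 0, 0, 0, 0, 0, 0], [0, 0, 0, 0, 0, 0, 0], [0, 0, 0, 0, 0, 0, 0], [0, 0, 0, 0, 0, 0, 0], [0, 0, 0, -35, 0, 0, 0], [0, 0, 0, -65, 0, 0, 0], [0, 0, 0, -65, 0, 0, 0]]]' --force 50

```text
t: 57.03
eef_pos: [0.6425, 0.0406, 0.0898]
tool_rot: [0.003, 0.741, 0.672, 0.004]
contact_force: [1.7, -0.3, -0.3]
gripper_width: 0.658
grasp_force: 54.0
```

```bash
python3 go.py 565 175 82 45
```

```text
now [642.5  40.6  89.8] psi 84.4 tilt 0.53 t 57.0 w 0.658 gf 54.0 F [ 1.7 -0.3 -0.3] q7 0.16
[565.0, 175.0, 82.0, 45.0] shift [126.2 -90.4   7.2] turn [ 0.5 -0.3 39.4]
```

step_arm --increments '[[[0, 126, -90.5, 7, 0, 0, 40], [0, 126, -90.5, 7, 0, 0, 40], [0, 126, -90.5, 7, 0, 0, 40], [0, 126, -90.5, 7, 0, 0, 40], [0, 126, -90.5, 7, 0, 0, 40], [0, 126, -90.5, 7, 0, 0, 40], [0, 126, -90.5, 7, 0, 0, 40], [0, 126, -90.5, 7, 0, 0, 40], [0, 126, -90.5, 7, 0, 0, 40]]]'

```text
t: 57.78
eef_pos: [0.5611, 0.175, 0.0769]
tool_rot: [0.0, 0.926, 0.379, 0.0]
contact_force: [-0.6, 0.2, -0.9]
gripper_width: 0.657
grasp_force: 53.9
```

```bash
python3 go.py 492.4 309.9 60 5.7
```

```text
now [561.1 175.   76.9] psi 44.5 tilt 0.02 t 57.8 w 0.657 gf 53.9 F [-0.6  0.2 -0.9] q7 -0.61
[492.4, 309.9, 60.0, 5.7] shift [  45.6 -144.4   16.9] turn [ 0.  -0.  38.8]
```

step_arm --increments '[[[0, 45.5, -144.5, 17, 0, 0, 39.3], [0, 45.5, -144.5, 17, 0, 0, 39.3], [0, 45.5, -144.5, 17, 0, 0, 39.3], [0, 45.5, -144.5, 17, 0, 0, 39.3], [0, 45.5, -144.5, 17, 0, 0, 39.3], [0, 45.5, -144.5, 17, 0, 0, 39.3], [0, 45.5, -144.5, 17, 0, 0, 39.3], [0, 45.5, -144.5, 17, 0, 0, 39.3], [0, 45.5, -144.5, 17, 0, 0, 39.3], [0, 45.5, -144.5, 17, 0, 0, 39.3]]]'

```text
t: 58.62
eef_pos: [0.4927, 0.3099, 0.06]
tool_rot: [-0.0, 0.999, 0.045, 0.0]
contact_force: [0.3, 0.6, -1.2]
gripper_width: 0.657
grasp_force: 53.9
```

```bash
python3 go.py 492.4 309.9 6.5 5.2
```

```text
now [492.7 309.9  60. ] psi 5.1 tilt 0.03 t 58.6 w 0.657 gf 53.9 F [ 0.3  0.6 -1.2] q7 -1.39
[492.4, 309.9, 6.5, 5.2] shift [-0.3 -0.  53.5] turn [-0.  -0.  -0.1]
```

step_arm --increments '[[[0, 0, 0, 30, 0, 0, 0], [0, 0, 0, 45, 0, 0, 0], [0, 0, 0, 52, 0, 0, 0], [0, 0, 0, 53.5, 0, 0, 0], [0, 0, 0, 53.5, 0, 0, 0], [0.6, 0, 0, 53.5, 0, 0, 0], [0.6, 0, 0, 53.5, 0, 0, 0], [0.6, 0, 0, 53.5, 0, 0, 0], [0.6, 0, 0, 53.5, 0, 0, 0], [0.6, 0, 0, 30, 0, 0, 0]]]'

```text
t: 59.45
eef_pos: [0.4898, 0.3096, 0.0269]
tool_rot: [0.002, 0.999, 0.045, -0.003]
contact_force: [-0.1, 0.2, 0.8]
gripper_width: 0.801
grasp_force: 0.0
```

step_arm --increments '[[[0.8, 0, 0, -40, 0, 0, 0], [0.8, 0, 0, -80, 0, 0, 0], [0.8, 0, 20, -100, 0, 0, 0], [0.8, 5, 60, -120, 0, 0, 0], [0.8, 10, 100, -120, 0, 0, 0], [0.8, 15, 140, -120, 0, 0, 0], [0.8, 20, 180, -120, 0, 0, 0], [0.8, 25, 220, -120, 0, 0, 0], [0.8, 30, 260, -120, 0, 0, 0], [0.8, 30, 260, -120, 0, 0, 0]]]'

```text
t: 60.28
eef_pos: [0.546, 0.0441, 0.1512]
tool_rot: [0.002, 0.999, 0.038, 0.002]
contact_force: [0.2, -0.3, 1.1]
gripper_width: 0.896
grasp_force: 0.0
```

```bash
cat > chk.py <<'E'
from yc import *
import sys
c=snap('top',sys.argv[1])
for n,zu,ctr in(('yellow',.004,(598.9,320.5)),('black',.004,(492.4,309.9)),('silver',.003,(596.5,-254))):
    d=dialfit(c,zu,ctr);k=d[3];a0=(-40 if n=='silver' else 160)
    print(n,d[:3])
    for r in(35,38,41):
        p=ring(k,d[4],d[5],r).sum(1)/3; print(r,[int(p[a%360]) for a in range(a0,a0+52,4)])
E
python3 chk.py t17.png; python3 go.py
```

```text
yellow (np.float64(595.4), np.float64(313.5), np.float64(191.56111111111102))
35 [109, 85, 74, 72, 67, 56, 58, 85, 113, 116, 115, 117, 117]
38 [116, 96, 76, 74, 69, 57, 60, 70, 96, 115, 117, 116, 117]
41 [119, 108, 82, 71, 65, 54, 60, 64, 95, 115, 117, 117, 117]
black (np.float64(489.9), np.float64(311.4), np.float64(508.8027777777778))
35 [112, 113, 113, 112, 109, 116, 138, 131, 104, 78, 80, 101, 94]
38 [113, 112, 112, 112, 108, 119, 138, 131, 109, 80, 87, 113, 116]
41 [112, 112, 113, 113, 109, 116, 146, 133, 103, 73, 71, 104, 115]
silver (np.float64(592.5), np.float64(-246.5), np.float64(183.48888888888894))
35 [133, 136, 135, 137, 137, 125, 118, 113, 99, 93, 85, 88, 89]
38 [113, 102, 108, 137, 138, 96, 90, 91, 90, 90, 90, 91, 91]
41 [88, 73, 77, 108, 110, 70, 77, 89, 90, 91, 91, 91, 91]
now [545.6  48.4 150.6] psi 4.6 tilt 0.11 t 60.3 w 0.904 gf 0.0 F [-0.5  0.7  0.2] q7 -1.05
```

Run:
```python
from yc import *
c=snap('top','t18.png');im=cv2.imread('pics/t18.png')
u,v=proj(c,[.597,-.255,.02]).astype(int);a,b=proj(c,[.54,.32,.02]).astype(int);print(u,v,a,b)
A=cv2.resize(im[v-20:v+20,u-20:u+20],(400,400),interpolation=cv2.INTER_CUBIC)
B=cv2.resize(im[b-40:b+40,a-27:a+27],None,fx=7,fy=7,interpolation=cv2.INTER_CUBIC)
o=np.zeros((560,400+378,3),np.uint8);o[:400,:400]=A;o[:,400:]=B;cv2.imwrite('pics/p9.png',o)
```

```text
365 169 159 190
```

View pics/p9.png

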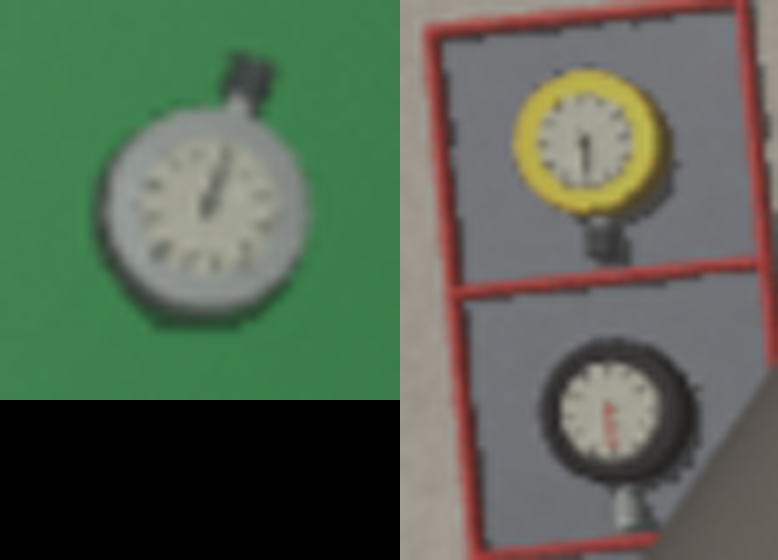

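Silver is undisturbed: dial at (207,207), crown at (247,80). Yellow and black both lie in the middle of their compartments with crowns towards the black end.

```bash
python3 - <<'E'
from h import *
c=snap('top')
pose(c,(207,207),(247,82),.003,f=10,o=(345,149))
pose(c,(207,207),(240,105),.003,f=10,o=(345,149),zk=.014)
o=(132,150)
pose(c,(586-400,142),(602-400,238),.004,f=7,o=o);pose(c,(610-400,410),(628-400,510),.004,f=7,o=o)
E
python3 go.py 560 -100 140 75
```

```text
centre [ 597.9 -253.6] crown dist 38.1 ang -19.5
centre [ 597.9 -253.6] crown dist 32.3 ang -21.1
centre [597.4 322.4] crown dist 38.1 ang -172.0
centre [490.8 311.5] crown dist 39.9 ang -171.2
now [545.2  53.9 149.7] psi 5.0 tilt 0.03 t 60.4 w 0.901 gf 0.0 F [-0.9  0.8  0.2] q7 -1.05
[560.0, -100.0, 140.0, 75.0] shift [  1.2 154.7   9.6] turn [ -0.  -0. -70.]
```

step_arm --increments '[[[1, 1, 155, 10, 0, 0, -70], [1, 1, 155, 10, 0, 0, -70], [1, 1, 155, 10, 0, 0, -70], [1, 1, 155, 10, 0, 0, -70], [1, 1, 155, 10, 0, 0, -70], [1, 1, 155, 10, 0, 0, -70], [1, 1, 155, 10, 0, 0, -70], [1, 1, 155, 10, 0, 0, -70], [1, 1, 155, 10, 0, 0, -70], [1, 1, 155, 10, 0, 0, -70]]]'

```text
t: 61.27
eef_pos: [0.5605, -0.0976, 0.1395]
tool_rot: [-0.0, 0.79, 0.613, 0.0]
contact_force: [0.7, 0.4, -0.2]
gripper_width: 1.0
grasp_force: 0.0
```

```bash
python3 go.py 585 -200 110 135 597.9 -253.8 60 159.7
```

```text
now [560.5 -97.6 139.5] psi 75.7 tilt 0.04 t 61.3 w 1.000 gf 0.0 F [ 0.7  0.4 -0.2] q7 0.20
[585.0, -200.0, 110.0, 135.0] shift [-93.2  49.1  29.4] turn [ -0.   -0.  -59.3]
[597.9, -253.8, 60.0, 159.7] shift [-47.2 -28.9  50. ] turn [  0.    0.  -24.7]
```

step_arm --increments '[[[1, -93, 49, 29, 0, 0, -59.5], [1, -93, 49, 29, 0, 0, -59.5], [1, -93, 49, 29, 0, 0, -59.5], [1, -93, 49, 29, 0, 0, -59.5], [1, -93, 49, 29, 0, 0, -59.5], [1, -93, 49, 29, 0, 0, -59.5], [1, -93, 49, 29, 0, 0, -59.5], [1, -93, 49, 29, 0, 0, -59.5], [1, -93, 49, 29, 0, 0, -59.5], [1, -93, 49, 29, 0, 0, -59.5]]]'

```text
t: 62.1
eef_pos: [0.5842, -0.2002, 0.1104]
tool_rot: [-0.0, 0.384, 0.923, 0.0]
contact_force: [0.0, 0.6, -0.3]
gripper_width: 1.001
grasp_force: 0.0
```

```bash
python3 go.py 597.9 -253.8 60 159.7
```

```text
now [ 584.2 -200.2  110.4] psi 134.9 tilt 0.06 t 62.1 w 1.001 gf 0.0 F [ 0.   0.6 -0.3] q7 1.25
[597.9, -253.8, 60.0, 159.7] shift [-47.6 -28.1  50.4] turn [  0.   -0.  -24.8]
```

step_arm --increments '[[[1, -47.5, -28, 30, 0, 0, -25], [1, -47.5, -28, 30, 0, 0, -25], [1, -47.5, -28, 30, 0, 0, -25], [1, -47.5, -28, 50, 0, 0, -25], [1, -47.5, -28, 50, 0, 0, -25], [1, -47.5, -28, 50, 0, 0, -25], [1, -47.5, -28, 50, 0, 0, -25]]]'

```text
t: 62.68
eef_pos: [0.5974, -0.2549, 0.061]
tool_rot: [-0.0, 0.178, 0.984, 0.0]
contact_force: [0.7, -0.0, 0.9]
gripper_width: 0.998
grasp_force: 0.0
```

```bash
python3 go.py 597.9 -253.8 4 159.7
```

```text
now [ 597.4 -254.9   61. ] psi 159.5 tilt 0.02 t 62.7 w 0.998 gf 0.0 F [ 0.7 -0.   0.9] q7 1.70
[597.9, -253.8, 4.0, 159.7] shift [-0.1  1.2 57. ] turn [ 0.  -0.  -0.2]
```

step_arm --increments '[[[1, 0, 1, 30, 0, 0, 0], [1, 0, 1, 50, 0, 0, 0], [1, 0, 1, 57, 0, 0, 0], [1, 0, 1, 57, 0, 0, 0], [0, 0, 1, 57, 0, 0, 0], [0, 0, 1, 57, 0, 0, 0], [0, 0, 1, 57, 0, 0, 0], [0, 0, 1, 57, 0, 0, 0], [0, 0, 1, 57, 0, 0, 0], [0, 0, 1, 57, 0, 0, 0]]]' --force 50

```text
t: 63.52
eef_pos: [0.5987, -0.2556, 0.0059]
tool_rot: [0.002, 0.177, 0.984, -0.0]
contact_force: [-1.2, 1.0, 6.6]
gripper_width: 0.659
grasp_force: 53.2
```

step_arm --increments '[[[0, 0, 0, -40, 0, 0, 0], [0, 0, 0, -80, 0, 0, 0], [0, 0, 0, -90, 0, 0, 0], [0, 0, 0, -90, 0, 0, 0]]]'

```text
t: 63.85
eef_pos: [0.6003, -0.2567, 0.0989]
tool_rot: [0.004, 0.177, 0.984, -0.001]
contact_force: [1.0, -0.4, -1.5]
gripper_width: 0.661
grasp_force: 53.9
```

```bash
python3 go.py 600 -150 95 95
```

```text
now [ 600.3 -256.7   98.9] psi 159.6 tilt 0.52 t 63.9 w 0.661 gf 53.9 F [ 1.  -0.4 -1.5] q7 1.69
[600.0, -150.0, 95.0, 95.0] shift [37.6 99.8  3.6] turn [ 0.3  0.4 64.6]
```

step_arm --increments '[[[0, 37.5, 100, 4, 0, 0, 65], [0, 37.5, 100, 4, 0, 0, 65], [0, 37.5, 100, 4, 0, 0, 65], [0, 37.5, 100, 4, 0, 0, 65], [0, 37.5, 100, 4, 0, 0, 65], [0, 37.5, 100, 4, 0, 0, 65], [0, 37.5, 100, 4, 0, 0, 65], [0, 37.5, 100, 4, 0, 0, 65], [0, 37.5, 100, 4, 0, 0, 65], [0, 37.5, 100, 4, 0, 0, 65]]]'

```text
t: 64.68
eef_pos: [0.5964, -0.1478, 0.0888]
tool_rot: [-0.001, 0.68, 0.734, -0.001]
contact_force: [0.5, 1.0, -1.1]
gripper_width: 0.656
grasp_force: 53.9
```

```bash
python3 go.py 625 -40 88 40
```

```text
now [ 596.4 -147.8   88.8] psi 94.4 tilt 0.09 t 64.7 w 0.656 gf 53.9 F [ 0.5  1.  -1.1] q7 0.60
[625.0, -40.0, 88.0, 40.0] shift [105.4  36.8   0.7] turn [-0.1  0.  54.4]
```

step_arm --increments '[[[0, 105.5, 37, 0, 0, 0, 54.5], [0, 105.5, 37, 0, 0, 0, 54.5], [0, 105.5, 37, 0, 0, 0, 54.5], [0, 105.5, 37, 0, 0, 0, 54.5], [0, 105.5, 37, 0, 0, 0, 54.5], [0, 105.5, 37, 0, 0, 0, 54.5], [0, 105.5, 37, 0, 0, 0, 54.5], [0, 105.5, 37, 0, 0, 0, 54.5], [0, 105.5, 37, 0, 0, 0, 54.5], [0, 105.5, 37, 0, 0, 0, 54.5]]]'

```text
t: 65.52
eef_pos: [0.6249, -0.0401, 0.0892]
tool_rot: [-0.0, 0.939, 0.345, -0.001]
contact_force: [-0.1, 0.8, -1.9]
gripper_width: 0.66
grasp_force: 53.9
```

```bash
python3 go.py 638.7 40.5 60 -5.7
```

```text
now [624.9 -40.1  89.2] psi 40.4 tilt 0.07 t 65.5 w 0.660 gf 53.9 F [-0.1  0.8 -1.9] q7 -0.35
[638.7, 40.5, 60.0, -5.7] shift [ 62.7 -52.5  29.1] turn [ 0.   0.1 46.1]
```

step_arm --increments '[[[0, 62.5, -52.5, 10, 0, 0, 46], [0, 62.5, -52.5, 10, 0, 0, 46], [0, 62.5, -52.5, 10, 0, 0, 46], [0, 62.5, -52.5, 10, 0, 0, 46], [0, 62.5, -52.5, 10, 0, 0, 46], [0, 62.5, -52.5, 10, 0, 0, 46], [0, 62.5, -52.5, 30, 0, 0, 46], [0, 62.5, -52.5, 40, 0, 0, 46], [0, 62.5, -52.5, 50, 0, 0, 46], [0, 62.5, -52.5, 50, 0, 0, 46]]]'

```text
t: 66.35
eef_pos: [0.6378, 0.0404, 0.0374]
tool_rot: [-0.0, 0.999, -0.05, -0.002]
contact_force: [-0.0, -0.4, -1.9]
gripper_width: 0.662
grasp_force: 53.9
```

```bash
python3 go.py 638.7 40.5 19 -5.7
```

```text
now [637.8  40.4  37.4] psi -5.7 tilt 0.22 t 66.3 w 0.662 gf 53.9 F [-0.  -0.4 -1.9] q7 -1.10
[638.7, 40.5, 19.0, -5.7] shift [ 1.  -0.2 18.4] turn [0.  0.2 0. ]
```

step_arm --increments '[[[0, 1, 0, 12, 0, 0, 0], [0, 1, 0, 17, 0, 0, 0], [0, 1, 0, 18.5, 0, 0, 0], [0, 1, 0, 18.5, 0, 0, 0], [0.6, 1, 0, 18.5, 0, 0, 0], [0.6, 1, 0, 18.5, 0, 0, 0], [0.6, 1, 0, 18.5, 0, 0, 0], [0.6, 1, 0, 18.5, 0, 0, 0]]]'

```text
t: 67.02
eef_pos: [0.6407, 0.0402, 0.0217]
tool_rot: [-0.0, 0.999, -0.051, 0.0]
contact_force: [-0.1, -0.1, 0.1]
gripper_width: 0.799
grasp_force: 0.0
```

step_arm --increments '[[[0.6, 0, 0, -25, 0, 0, 0], [0.6, 0, 0, -55, 0, 0, 0], [0.6, -30, -20, -90, 0, 0, 0], [0.6, -60, -50, -115, 0, 0, 0], [0.6, -90, -80, -115, 0, 0, 0], [0.6, -120, -110, -115, 0, 0, 0], [0.6, -120, -140, -115, 0, 0, 0], [0.6, -120, -140, -115, 0, 0, 0], [0.6, -120, -140, -115, 0, 0, 0], [0.6, -120, -140, -115, 0, 0, 0]]]'

```text
t: 67.85
eef_pos: [0.5355, 0.1917, 0.1365]
tool_rot: [0.0, 0.999, -0.051, 0.0]
contact_force: [-0.5, -0.3, 0.1]
gripper_width: 0.804
grasp_force: 0.0
```

```bash
cat > sv.py <<'E'
from yc import *
import sys
a0=int(sys.argv[1]);c=snap('top','sv%s.png'%sys.argv[2]);ctr=(638.7,40.5)
# centre: dark case edge not distinct; use gradient of circle r=29 at top plane vs grey disc, plus dial colour (b lower than r)
_,t,k=plate(c=c,zu=.016,ctr=ctr); best=(-1e9,)
w=t[...,0].astype(float)-t[...,2]   # dial is warm, case is neutral
w=cv2.GaussianBlur(w,(0,0),2); m=(w>w.max()*.5).astype(np.uint8)
n,l,s,ce=cv2.connectedComponentsWithStats(m[80:200,80:200]); i=1+np.argmax(s[1:,4]); cx,cy=(ce[i][1]+80-140)/2,(ce[i][0]+80-140)/2
print('dial area mm2',s[i,4]/4,'centre',ctr[0]+cx,ctr[1]+cy)
for r in(36,39,42):
    p=ring(k,cx,cy,r).sum(1)/3; print(r,[int(p[a]) for a in range(a0-24,a0+28,3)])
E
python3 sv.py 174 1; python3 go.py
```

```text
now [535.7 190.6 136.6] psi -6.0 tilt 0.05 t 67.9 w 0.798 gf 0.0 F [ 0.4  0.7 -0.2] q7 -1.40Traceback (most recent call last):
  File "sv.py", line 8, in <module>
    n,l,s,ce=cv2.connectedComponentsWithStats(m[80:200,80:200]); i=1+np.argmax(s[1:,4]); cx,cy=(ce[i][1]+80-140)/2,(ce[i][0]+80-140)/2
                                                                     ~~~~~~~~~^^^^^^^^^
    return _wrapfunc(a, 'argmax', axis=axis, out=out, **kwds)
    return bound(*args, **kwds)
ValueError: attempt to get argmax of an empty sequence
```

```bash
sed -i 's/w>w.max()\*.5/w>0.5*np.percentile(w[100:180,100:180],80)/' sv.py; python3 sv.py 174 1
python3 - <<'E'
from h import *
# sanity: same on the mat picture, known dial
E
```

```text
dial area mm2 1082.5 centre 641.279792147806 41.360854503464196
36 [126, 124, 125, 123, 114, 87, 77, 79, 89, 82, 76, 82, 102, 118, 119, 114, 106, 96]
39 [120, 122, 121, 122, 118, 96, 75, 74, 75, 73, 67, 68, 95, 122, 125, 124, 124, 126]
42 [94, 92, 120, 119, 102, 81, 70, 72, 77, 73, 67, 60, 77, 93, 108, 111, 109, 107]
```

step_arm --increments '[[[0.8, 0, 0, 0, 0, 0, 0], [0.8, 0, 0, 0, 0, 0, 0], [0.8, 0, 0, 0, 0, 0, 0], [0.8, 0, 0, 0, 0, 0, 0], [0.8, 0, 0, 0, 0, 0, 0], [0.8, 0, 0, 0, 0, 0, 0], [0.8, 0, 0, 0, 0, 0, 0], [0.8, 0, 0, 0, 0, 0, 0], [0.8, 0, 0, 0, 0, 0, 0], [0.8, 0, 0, 0, 0, 0, 0]]]'

```text
t: 68.78
eef_pos: [0.5353, 0.1917, 0.1362]
tool_rot: [0.0, 0.999, -0.051, -0.0]
contact_force: [-0.4, 0.9, -0.4]
gripper_width: 0.902
grasp_force: 0.0
```

step_arm --increments '[[[0.8, 0, 0, 0, 0, 0, 0], [0.8, 0, 0, 0, 0, 0, 0], [0.8, 0, 0, 0, 0, 0, 0], [0.8, 0, 0, 0, 0, 0, 0], [0.8, 0, 0, 0, 0, 0, 0], [0.8, 0, 0, 0, 0, 0, 0], [0.8, 0, 0, 0, 0, 0, 0], [0.8, 0, 0, 0, 0, 0, 0], [0.8, 0, 0, 0, 0, 0, 0], [0.8, 0, 0, 0, 0, 0, 0]]]'

```text
t: 69.62
eef_pos: [0.5353, 0.1917, 0.1363]
tool_rot: [-0.0, 0.999, -0.051, -0.0]
contact_force: [0.4, 0.4, -0.4]
gripper_width: 0.9
grasp_force: 0.0
```

step_arm --increments '[[[0.8, 0, 0, 0, 0, 0, 0], [0.8, 0, 0, 0, 0, 0, 0], [0.8, 0, 0, 0, 0, 0, 0], [0.8, 0, 0, 0, 0, 0, 0], [0.8, 0, 0, 0, 0, 0, 0], [0.8, 0, 0, 0, 0, 0, 0]]]'

```text
t: 70.12
eef_pos: [0.5354, 0.1917, 0.1363]
tool_rot: [-0.0, 0.999, -0.051, 0.0]
contact_force: [-0.3, -0.7, -0.5]
gripper_width: 0.898
grasp_force: 0.0
```

```bash
python3 sv.py 174 2;python3 go.py 640 41 58 -5.7
```

```text
dial area mm2 1083.75 centre 641.2653979238755 41.372779700115345
36 [126, 124, 125, 123, 114, 88, 76, 78, 88, 86, 77, 83, 102, 119, 119, 114, 106, 96]
39 [121, 122, 121, 122, 118, 96, 76, 74, 75, 72, 67, 68, 94, 121, 125, 125, 124, 126]
42 [93, 91, 120, 119, 102, 81, 71, 72, 77, 72, 65, 59, 77, 93, 109, 111, 109, 107]
now [535.3 191.7 136.3] psi -5.9 tilt 0.01 t 70.2 w 0.900 gf 0.0 F [-0.2 -0.9 -0.3] q7 -1.40
[640.0, 41.0, 58.0, -5.7] shift [119.6 139.2  78.2] turn [-0.   0.  -0.2]
```

step_arm --increments '[[[0.8, 30, 35, 0, 0, 0, 0], [0.8, 60, 70, 0, 0, 0, 0], [0.8, 90, 105, 10, 0, 0, 0], [0.8, 119.5, 139.5, 40, 0, 0, 0], [0.8, 119.5, 139.5, 65, 0, 0, 0], [0.8, 119.5, 139.5, 78, 0, 0, 0], [0.8, 119.5, 139.5, 78, 0, 0, 0], [0.8, 119.5, 139.5, 78, 0, 0, 0], [0.8, 119.5, 139.5, 104, 0, 0, 0], [0.8, 119.5, 139.5, 118, 0, 0, 0]]]'

```text
t: 71.0
eef_pos: [0.6403, 0.0429, 0.0186]
tool_rot: [-0.001, 0.999, -0.05, 0.001]
contact_force: [-0.4, 1.2, -0.3]
gripper_width: 0.9
grasp_force: 0.0
```

step_arm --increments '[[[0.8, 0, 0, 0, 0, 0, 0], [0, 0, 0, 0, 0, 0, 0], [0, 0, 0, 0, 0, 0, 0], [0, 0, 0, 0, 0, 0, 0], [0, 0, 0, 0, 0, 0, 0], [0, 0, 0, -15, 0, 0, 0], [0, 0, 0, -20, 0, 0, 0], [0, 0, 0, -20, 0, 0, 0]]]' --force 50

```text
t: 71.67
eef_pos: [0.6412, 0.0404, 0.0405]
tool_rot: [-0.0, 0.999, -0.051, 0.002]
contact_force: [1.1, -0.3, -0.9]
gripper_width: 0.659
grasp_force: 53.4
```

```bash
python3 go.py 638 40.5 40 40
```

```text
now [641.2  40.4  40.5] psi -5.9 tilt 0.18 t 71.7 w 0.659 gf 53.4 F [ 1.1 -0.3 -0.9] q7 -1.10
[638.0, 40.5, 40.0, 40.0] shift [-3.2  0.2  0.5] turn [  0.1  -0.2 -45.9]
```

step_arm --increments '[[[0, -2, 0, 0, 0, 0, -45], [0, -2, 0, 0, 0, 0, -45], [0, -2, 0, 0, 0, 0, -45], [0, -2, 0, 0, 0, 0, -45], [0, -2, 0, 0, 0, 0, -45], [0, -2, 0, 0, 0, 0, -45], [0, -2, 0, 0, 0, 0, -45], [0, -2, 0, 0, 0, 0, -45]]]'

```text
t: 72.33
eef_pos: [0.6379, 0.0407, 0.0385]
tool_rot: [-0.0, 0.942, 0.335, 0.0]
contact_force: [-0.8, -0.5, -1.2]
gripper_width: 0.659
grasp_force: 53.3
```

step_arm --increments '[[[0, 0, 0, 0, 0, 0, -45], [0, 0, 0, 0, 0, 0, -45], [0, 0, 0, 0, 0, 0, -45], [0, 0, 0, 0, 0, 0, -45], [0, 0, 0, 0, 0, 0, -45], [0, 0, 0, 0, 0, 0, -45], [0, 0, 0, 0, 0, 0, -45], [0, 0, 0, 0, 0, 0, -45]]]'

```text
t: 73.0
eef_pos: [0.6379, 0.0405, 0.0384]
tool_rot: [-0.0, 0.743, 0.67, 0.0]
contact_force: [0.4, 0.2, -1.0]
gripper_width: 0.658
grasp_force: 53.3
```

```bash
python3 go.py 638.7 39.7 18.7 84.3
```

```text
now [637.9  40.5  38.4] psi 84.1 tilt 0.01 t 73.0 w 0.658 gf 53.3 F [ 0.4  0.2 -1. ] q7 0.18
[638.7, 39.7, 18.7, 84.3] shift [-0.7  0.9 19.7] turn [-0.  -0.  -0.2]
```

step_arm --increments '[[[0, -0.7, 1, 12, 0, 0, 0], [0, -0.7, 1, 18, 0, 0, 0], [0, -0.7, 1, 19.5, 0, 0, 0], [0, -0.7, 1, 19.5, 0, 0, 0], [0.6, -0.7, 1, 19.5, 0, 0, 0], [0.6, -0.7, 1, 19.5, 0, 0, 0], [0.6, -0.7, 1, 19.5, 0, 0, 0], [0.6, -0.7, 1, 19.5, 0, 0, 0]]]'

```text
t: 73.67
eef_pos: [0.6386, 0.0401, 0.0182]
tool_rot: [-0.0, 0.743, 0.67, -0.0]
contact_force: [0.5, 0.2, 0.7]
gripper_width: 0.803
grasp_force: 0.0
```

step_arm --increments '[[[0.6, 0, 0, -25, 0, 0, 0], [0.6, 0, 0, -55, 0, 0, 0], [0.6, 20, -30, -90, 0, 0, 0], [0.6, 50, -60, -115, 0, 0, 0], [0.6, 80, -90, -115, 0, 0, 0], [0.6, 110, -120, -115, 0, 0, 0], [0.6, 140, -120, -115, 0, 0, 0], [0.6, 140, -120, -115, 0, 0, 0], [0.6, 140, -120, -115, 0, 0, 0], [0.6, 140, -120, -115, 0, 0, 0]]]'

```text
t: 74.5
eef_pos: [0.5339, 0.1916, 0.1337]
tool_rot: [0.0, 0.742, 0.67, -0.0]
contact_force: [0.2, -0.4, -0.2]
gripper_width: 0.8
grasp_force: 0.0
```

```bash
python3 sv.py 264 3
```

```text
dial area mm2 1072.5 centre 638.9948717948719 42.32214452214453
36 [120, 124, 124, 113, 87, 65, 72, 79, 84, 86, 89, 103, 127, 128, 120, 119, 122, 123]
39 [124, 116, 114, 104, 74, 62, 64, 71, 76, 76, 75, 85, 95, 97, 94, 105, 115, 118]
42 [102, 105, 122, 114, 62, 58, 62, 70, 75, 74, 91, 124, 151, 133, 140, 149, 175, 169]
```

step_arm --increments '[[[0.8, 0, 0, 0, 0, 0, 0], [0.8, 0, 0, 0, 0, 0, 0], [0.8, 0, 0, 0, 0, 0, 0], [0.8, 0, 0, 0, 0, 0, 0], [0.8, 0, 0, 0, 0, 0, 0], [0.8, 0, 0, 0, 0, 0, 0], [0.8, 0, 0, 0, 0, 0, 0], [0.8, 0, 0, 0, 0, 0, 0], [0.8, 0, 0, 0, 0, 0, 0], [0.8, 0, 0, 0, 0, 0, 0]]]'

```text
t: 75.38
eef_pos: [0.5338, 0.1917, 0.1338]
tool_rot: [-0.0, 0.742, 0.67, -0.0]
contact_force: [-0.7, 0.4, 0.3]
gripper_width: 0.899
grasp_force: 0.0
```

step_arm --increments '[[[0.8, 0, 0, 0, 0, 0, 0], [0.8, 0, 0, 0, 0, 0, 0], [0.8, 0, 0, 0, 0, 0, 0], [0.8, 0, 0, 0, 0, 0, 0], [0.8, 0, 0, 0, 0, 0, 0], [0.8, 0, 0, 0, 0, 0, 0], [0.8, 0, 0, 0, 0, 0, 0], [0.8, 0, 0, 0, 0, 0, 0], [0.8, 0, 0, 0, 0, 0, 0], [0.8, 0, 0, 0, 0, 0, 0]]]'

```text
t: 76.22
eef_pos: [0.5338, 0.1917, 0.1338]
tool_rot: [-0.0, 0.742, 0.67, 0.0]
contact_force: [-0.0, 0.2, -0.5]
gripper_width: 0.9
grasp_force: 0.0
```

step_arm --increments '[[[0.8, 0, 0, 0, 0, 0, 0], [0.8, 0, 0, 0, 0, 0, 0], [0.8, 0, 0, 0, 0, 0, 0], [0.8, 0, 0, 0, 0, 0, 0], [0.8, 0, 0, 0, 0, 0, 0], [0.8, 0, 0, 0, 0, 0, 0]]]'

```text
t: 76.72
eef_pos: [0.5338, 0.1917, 0.1338]
tool_rot: [-0.0, 0.742, 0.67, 0.0]
contact_force: [-0.4, -0.9, -0.3]
gripper_width: 0.905
grasp_force: 0.0
```

```bash
python3 sv.py 264 4;python3 go.py 638.5 40.5 58 84.3
```

```text
dial area mm2 1078.0 centre 639.034879406308 42.23214285714286
36 [120, 124, 124, 113, 86, 66, 72, 77, 85, 87, 87, 103, 127, 129, 121, 118, 122, 124]
39 [125, 117, 114, 104, 71, 63, 65, 72, 77, 76, 76, 86, 95, 90, 95, 105, 114, 118]
42 [102, 104, 122, 102, 61, 59, 62, 71, 76, 74, 95, 125, 151, 145, 140, 157, 175, 169]
now [533.8 191.6 133.8] psi 84.1 tilt 0.00 t 76.8 w 0.900 gf 0.0 F [0.  1.1 0.2] q7 -0.18
[638.5, 40.5, 58.0, 84.3] shift [-139.6  119.6   75.7] turn [ 0.  -0.  -0.2]
```

step_arm --increments '[[[0.8, -35, 30, 0, 0, 0, 0], [0.8, -70, 60, 0, 0, 0, 0], [0.8, -105, 90, 10, 0, 0, 0], [0.8, -138.5, 120, 40, 0, 0, 0], [0.8, -138.5, 120, 65, 0, 0, 0], [0.8, -138.5, 120, 75, 0, 0, 0], [0.8, -138.5, 120, 75, 0, 0, 0], [0.8, -138.5, 120, 75, 0, 0, 0], [0.8, -138.5, 120, 100, 0, 0, 0], [0.8, -138.5, 120, 115, 0, 0, 0]]]'

```text
t: 77.6
eef_pos: [0.6397, 0.044, 0.0195]
tool_rot: [0.0, 0.742, 0.671, 0.001]
contact_force: [-0.2, 0.8, -0.5]
gripper_width: 0.9
grasp_force: 0.0
```

step_arm --increments '[[[0.8, 0, 0, 0, 0, 0, 0], [0, 0, 0, 0, 0, 0, 0], [0, 0, 0, 0, 0, 0, 0], [0, 0, 0, 0, 0, 0, 0], [0, 0, 0, 0, 0, 0, 0], [0, 0, 0, -35, 0, 0, 0], [0, 0, 0, -65, 0, 0, 0], [0, 0, 0, -65, 0, 0, 0]]]' --force 50

```text
t: 78.27
eef_pos: [0.6429, 0.041, 0.0898]
tool_rot: [0.003, 0.743, 0.67, 0.004]
contact_force: [1.8, 0.5, -0.7]
gripper_width: 0.655
grasp_force: 53.9
```

```bash
python3 go.py 520 185 85 45
```

```text
now [642.9  41.   89.8] psi 84.1 tilt 0.53 t 78.3 w 0.655 gf 53.9 F [ 1.8  0.5 -0.7] q7 0.15
[520.0, 185.0, 85.0, 45.0] shift [ 130.6 -137.1    3.8] turn [ 0.5 -0.3 39.1]
```

step_arm --increments '[[[0, 130.5, -137, 3, 0, 0, 39.5], [0, 130.5, -137, 3, 0, 0, 39.5], [0, 130.5, -137, 3, 0, 0, 39.5], [0, 130.5, -137, 3, 0, 0, 39.5], [0, 130.5, -137, 3, 0, 0, 39.5], [0, 130.5, -137, 3, 0, 0, 39.5], [0, 130.5, -137, 3, 0, 0, 39.5], [0, 130.5, -137, 3, 0, 0, 39.5], [0, 130.5, -137, 3, 0, 0, 39.5]]]'

```text
t: 79.02
eef_pos: [0.5169, 0.1845, 0.0811]
tool_rot: [0.0, 0.925, 0.38, 0.0]
contact_force: [0.0, -0.2, -1.4]
gripper_width: 0.656
grasp_force: 53.9
```

```bash
python3 go.py 385.9 299 70 5.2
```

```text
now [516.9 184.5  81.1] psi 44.6 tilt 0.06 t 79.0 w 0.656 gf 53.9 F [ 0.  -0.2 -1.4] q7 -0.65
[385.9, 299.0, 70.0, 5.2] shift [ -12.7 -173.5   11. ] turn [ 0.  -0.1 39.4]
```

step_arm --increments '[[[0, -12.5, -173.5, 11, 0, 0, 39.5], [0, -12.5, -173.5, 11, 0, 0, 39.5], [0, -12.5, -173.5, 11, 0, 0, 39.5], [0, -12.5, -173.5, 11, 0, 0, 39.5], [0, -12.5, -173.5, 11, 0, 0, 39.5], [0, -12.5, -173.5, 11, 0, 0, 39.5], [0, -12.5, -173.5, 11, 0, 0, 39.5], [0, -12.5, -173.5, 11, 0, 0, 39.5], [0, -12.5, -173.5, 11, 0, 0, 39.5], [0, -12.5, -173.5, 11, 0, 0, 39.5]]]'

```text
t: 79.85
eef_pos: [0.3863, 0.2994, 0.07]
tool_rot: [-0.0, 0.999, 0.044, 0.0]
contact_force: [0.7, -0.8, -1.2]
gripper_width: 0.657
grasp_force: 53.9
```

```bash
python3 go.py 386.5 299 6.8 5.2
```

```text
now [386.3 299.4  70. ] psi 5.1 tilt 0.04 t 79.8 w 0.657 gf 53.9 F [ 0.7 -0.8 -1.2] q7 -1.46
[386.5, 299.0, 6.8, 5.2] shift [ 0.1  0.4 63.2] turn [-0.  -0.  -0.1]
```

Lower, release and retreat upward, away from the tray.

step_arm --increments '[[[0, 0, 0, 35, 0, 0, 0], [0, 0, 0, 54, 0, 0, 0], [0, 0, 0, 61, 0, 0, 0], [0, 0, 0, 63, 0, 0, 0], [0, 0, 0, 63, 0, 0, 0], [0.6, 0, 0, 63, 0, 0, 0], [0.6, 0, 0, 63, 0, 0, 0], [0.6, 0, 0, 63, 0, 0, 0], [0.6, 0, 0, 63, 0, 0, 0], [0.6, 0, 0, 40, 0, 0, 0]]]'

```text
t: 80.68
eef_pos: [0.3838, 0.2993, 0.0279]
tool_rot: [0.001, 0.999, 0.045, -0.002]
contact_force: [-0.2, -0.3, -0.0]
gripper_width: 0.8
grasp_force: 0.0
```

step_arm --increments '[[[0.8, 0, 0, -40, 0, 0, 0], [0.8, 0, 0, -80, 0, 0, 0], [0.8, 20, 20, -110, 0, 0, 0], [0.8, 40, 60, -130, 0, 0, 0], [0.8, 70, 100, -130, 0, 0, 0], [0.8, 100, 140, -130, 0, 0, 0], [0.8, 130, 180, -130, 0, 0, 0], [0.8, 140, 220, -130, 0, 0, 0], [0.8, 140, 260, -130, 0, 0, 0], [0.8, 140, 300, -130, 0, 0, 0]]]'

```text
t: 81.52
eef_pos: [0.5491, 0.0365, 0.16]
tool_rot: [0.0, 0.999, 0.045, 0.001]
contact_force: [0.5, -0.4, -0.4]
gripper_width: 0.898
grasp_force: 0.0
```

step_arm --increments '[[[0.8, 0, 40, 0, 0, 0, 0], [0.8, 0, 80, 0, 0, 0, 0], [0.8, 0, 120, 0, 0, 0, 0], [0.8, 0, 160, 0, 0, 0, 0], [0.8, 0, 200, 0, 0, 0, 0], [0.8, 0, 200, 0, 0, 0, 0], [0.8, 0, 200, 0, 0, 0, 0]]]'

```text
t: 82.1
eef_pos: [0.5645, -0.1647, 0.1602]
tool_rot: [0.001, 0.999, 0.041, 0.0]
contact_force: [0.8, 0.4, -1.6]
gripper_width: 0.901
grasp_force: 0.0
```

```bash
python3 - <<'E'
from yc import *
c=snap('top','fin.png');snap('side','finS.png')
for n,ctr in(('yellow',(598.9,320.5)),('black',(492.4,309.9)),('silver',(385.9,299.3))):
    _,t,k=plate(c=c,zu=.004,ctr=ctr); w=cv2.GaussianBlur(t[...,0].astype(float)-t[...,2],(0,0),2)
    if n!='yellow':
        m=(w>.5*np.percentile(w[100:180,100:180],80)).astype(np.uint8)[80:200,80:200];N,l,s,ce=cv2.connectedComponentsWithStats(m);i=1+np.argmax(s[1:,4]);cx,cy=(ce[i][1]-60)/2,(ce[i][0]-60)/2
    else: cx,cy=fit(t,k,np.array([200,180,50]))[:2]
    print(n,'offset from slot',cx,cy)
    for r in(36,40): p=ring(k,cx,cy,r).sum(1)/3; print(r,[int(p[a]) for a in range(161,212,3)])
im=cv2.imread('pics/fin.png')
h=cv2.cvtColor(im,cv2.COLOR_BGR2HSV);m=((h[...,0]>3)&(h[...,0]<16)&(h[...,1]>150)&(h[...,2]>110)).astype(np.uint8)
m[:190]=0;m[270:]=0;m[:,:240]=0;m[:,300:]=0
ys,xs=np.nonzero(m);print('ball',len(xs),ray(c,xs.mean(),ys.mean(),.075)*1000)
E
python3 go.py
```

```text
yellow offset from slot -1.0 2.5
36 [121, 121, 121, 121, 124, 112, 92, 82, 79, 81, 76, 72, 68, 69, 79, 88, 76]
40 [121, 121, 121, 121, 123, 117, 96, 81, 76, 74, 69, 60, 60, 73, 101, 119, 120]
black offset from slot -1.9629080118694375 1.7468206867316667
36 [117, 117, 116, 117, 114, 112, 117, 132, 145, 137, 122, 100, 79, 85, 108, 110, 100]
40 [116, 117, 117, 117, 115, 111, 115, 131, 146, 135, 119, 95, 78, 82, 104, 120, 120]
silver offset from slot -2.541695146958304 1.7998405103668276
36 [117, 117, 116, 117, 119, 111, 89, 80, 77, 78, 68, 60, 59, 62, 83, 103, 113]
40 [116, 116, 116, 117, 118, 109, 86, 74, 71, 69, 63, 55, 59, 73, 93, 112, 117]
ball 52 [480.40839978  36.67148424  75.        ]
now [ 565.4 -160.2  159.5] psi 5.1 tilt 0.05 t 82.2 w 0.899 gf 0.0 F [ 0.3  1.2 -0.9] q7 -0.74
```

```bash
python3 -c "
from station import bot
print(bot.hand_in())"
```

```text
the job is handed in; nothing more can be done
None
```

I handed the job in: the tester is on, and yellow, black and silver were tested in order and put in their own compartments, crowns to the black end; yellow was knocked off the plate during its first red-pickup wait, so I picked it up from the table and redid that test.

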